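# Set the lounge table for the film: walk the candle beam over, stand up the remotes

## Robot

A 6-joint arm with a two-finger parallel gripper is mounted at the origin on the work surface. World frame = base frame: x ahead of the robot, y to its left, z up, the work surface at z = 0. Lengths are in m, angles in rad, forces in N, time in s.
With the tool pointing down it reaches from about 0.35 to 0.975 m from the base axis. Payload 4.9 kg.
Tool frame: the origin (TCP) lies midway between the tips of the shut fingers; the grasp point (between the pads) lies manip.grip_depth behind it (manip.grip_depth is the distance from the TCP to the grasp point, in m); z points along the fingers, x is the direction in which the jaws open and shut, and the axes are right-handed (so a half turn about z gives the same grasp; the last joint's range is limited). The gripper opens to 85 mm and grips with 20 to 120 N. Pads are 22 mm wide; open, the fingers measure 114 mm over their backs; the gripper's body (76 mm by 85 mm) begins 54 mm behind the grasp point. The pads swing forward as they close: fully open they stand 13 mm farther back than shut.
Start: joints at [1.11, 0.053, 1.613, -0, 1.476, -0.119], TCP at [0.209, 0.589, 0.231] pointing down, gripper open.
Joint ranges: [-3.01, 3.01], [-1.01, 2.22], [0.06, 2.58], [-1.02, 4.17], [0.09, 2.62], [-3.14, 3.14]. Speed limits (rad/s): [2.57, 2.57, 3.14, 3.14, 3.14, 3.14].

## Interface

Orientations are given as a unit quaternion [w, x, y, z].
In Python, from plant import state, grab_frame, ticket, manip gives the robot as it stands.
- The arm moves only by the tool carry_out, never from a script. Its argument "moves" is a list that holds one entry, the list of rows, each a list of 7 numbers: the turn, a rotation vector about the tool's x, y, z each as a share of 5 degrees, from -1 to 1, then the shift along the tool's x, y, z each as a share of 0.04 m, from -1 to 1, then the gripper command: -1 is shut, 1 is fully open, values between are in proportion. A call has 1 to 8 rows; each row shifts and turns the commanded pose from where the row before left it, along the tool's axes as they then stand; what a row does not reach is not made up. A row lasts 1/12 s, in which the tool goes at most 41.7 mm and 7.16 degrees, less where a joint would pass 70% of its speed; a pose out of reach is approached as far as the arm can. A call with a number of a shift or a turn outside -1 to 1 is refused whole. A call with a gripper value outside its range is refused whole. The fingers move at their own pace and stop on an object; the grip force is fixed at half the most. Time passes only in rows, so rows that do not move let the fingers close. It gives the time, the measured TCP pose, the force and the opening at its end, in the units of the state.
- state(): the state, without advancing time (a new reading comes with each control period).
- grab_frame(name): name is "scene" or "top" or "wrist"; returns a dict with "frame" (480x640x3 uint8, red, green, blue), "z_map" (480x640 float32, m along the optical axis (not along the pixel's ray), 0 where there is no reading), "K" (3x3 intrinsics, pixels), "world_from_camera" (4x4, takes a point from camera to world coordinates); the wrist camera has in their place "hand_eye" (4x4, takes a point from camera to tool coordinates, whose origin is the TCP and whose axes are the tool frame's). Camera axes: x right, y down, z forward; pixel columns grow to the right and rows downward; lengths in m; the calibration is good to about 2 mm. A picture is of the moment at which its call begins: read the wrist's pose just before it.
- ticket.job_done(): hands the job in, once; it reports no verdict.
The state is a dict: "time": time; "joint_pos": joint angles; "joint_vel": joint speeds; "joint_efforts": joint torques, N m; "tool_pos": TCP position; "tool_rot": TCP orientation; "contact_force": force on the tool from outside, world axes, zero at the start; "ft_torque": the same for the moment, N m; "gripper_width": opening from 0.0 (shut) to 1.0 (fully open).
Only numpy, scipy, OpenCV 4.12 (cv2) and the standard library are available. Lean on these libraries where they do the work, as an engineer would, in place of code of your own. Each camera call takes 0.05 s, during which the arm holds its last target.

## Task

Set the lounge table for film night. Walk the oak candle beam end over end onto the leather runner: stand it up on the end that is nearer the runner, lay it down beyond, upside down, then stand it up on its other end and lay it down once more, so that it lies squarely along the middle of the runner, brass candle cups on top again; it is never to be picked up off the table. Also stand every remote control that lies about upright in the remote caddy, down on its floor (before or after the beam, either end up), and leave the other things on the table where they are.

Things in the scene. Friction and masses are not known exactly. Their poses are not given: they have to be found in the camera images.
- beam: oak candle beam, a bar 180 mm long, section 45 x 45 mm, 0.35 kg, with three brass candle cups let flush into its top face. Origin at its centre; x along its length, z out of the face with the cups. It stands by itself on either end. Starts cups up, pointing roughly at the runner, 410 to 505 mm from it centre to centre; one tumble end over end carries it 225 mm along
- end_a (a point): centre of the beam's end face at its +x (90 mm from the beam's origin), axes as the beam's
- end_b (a point): centre of the beam's end face at its -x (90 mm from the beam's origin), axes as the beam's
- runner: brown leather runner, a flat strip 280 x 120 mm, 3 mm thick, fixed to the table; it may be on the robot's left or right. Origin at the centre of its underside on the table, x along its length, z up
- caddy: brown leather remote caddy, an open-topped box fixed on the table, outside 136 (x) x 64 (y) x 105 mm high, walls 4 mm, floor 5 mm, parted by full-height walls into three slots in a row along its x: each 40 (x) by 56 mm (y) inside, centres at x = -44, 0 and +44 mm. Origin at the centre of its underside, z up
- remote1: black remote control, a flat bar 170 mm long (x), 40 mm wide (y), 18 mm thick (z), buttons on +z, 0.09 kg, lying flat, buttons up. Origin at its centre. The remotes are alike but for colour and length; some may be absent (None)
- remote2: grey remote control, like the first but 160 mm long
- remote3: black remote control, like the first but 150 mm long
- coaster: round cork coaster, 84 mm across, 9 mm thick, loose, to be left alone; origin at the centre of its underside
- tealight: loose tealight in an aluminium cup, 39 mm across, 16 mm high, to be left alone; origin at the centre of its underside
- mug: white coffee mug, 72 mm across, 65 mm high, loose, to be left alone; origin at its underside
- candlejar: amber jar candle with a brass lid, 76 mm across, 90 mm high, loose, to be left alone; origin at its underside
- cardbox: small red box of playing cards, 65 x 95 x 22 mm, loose, to be left alone; origin at its underside
There are look-alikes about, which are no part of the job. Several things have the shape of the remote2; the one meant has the colours described above.

How it is judged:
On the way, in this order (a step that is already met when the one before it is completed fails the run):
1. the beam stands on the end that was nearer the runner, that end still about where it lay (((angle between beam's own x axis and vertical below 0.12 rad and distance of end_b from where it was at the start of the episode below 0.12 m) or (angle between beam's own x axis and vertical above 3.02159 rad and distance of end_a from where it was at the start of the episode below 0.12 m)) and horizontal distance between beam and runner below 0.42 m), for 0.2 s.
2. the beam lies upside down on the table beyond (angle between beam's own x axis and vertical between 1.4708 and 1.6708 rad and angle between beam's own z axis and vertical above 3.02159 rad and height (world z) of beam below 0.032 m and horizontal distance between beam and runner below 0.32 m), for 0.2 s.
3. the beam stands on its other end, beside or on the near part of the runner ((angle between beam's own x axis and vertical below 0.12 rad or angle between beam's own x axis and vertical above 3.02159 rad) and horizontal distance between beam and runner below 0.18 m), for 0.2 s.
4. the beam lies squarely on the middle of the runner, candle cups up (x of beam in the frame of runner between -0.055 and 0.055 m and y of beam in the frame of runner between -0.03 and 0.03 m and height (world z) of beam below 0.032 m and angle between the x axis of beam and the x axis of runner, either way round below 0.2 rad and angle between beam's own z axis and vertical below 0.12 rad), for 0.2 s.
At the end, for the whole second after the job is handed in: The beam lies at rest along the middle of the runner, cups up: its centre within 55 mm along and 30 mm across of the runner's centre, in line within 0.2 rad; every remote present stands in the caddy within 0.3 rad of upright, down on its floor (all of step 4 and linear speed of beam below 0.02 m/s and x of remote1 in the frame of caddy between -0.066 and 0.066 m and y of remote1 in the frame of caddy between -0.03 and 0.03 m and height (world z) of remote1 between 0.06 and 0.11 m and angle between the x axis of each of remote1, remote2, remote3 and the z axis of caddy, either way round below 0.3 rad and x of remote2 in the frame of caddy between -0.066 and 0.066 m and y of remote2 in the frame of caddy between -0.03 and 0.03 m and height (world z) of remote2 between 0.06 and 0.11 m and x of remote3 in the frame of caddy between -0.066 and 0.066 m and y of remote3 in the frame of caddy between -0.03 and 0.03 m and height (world z) of remote3 between 0.06 and 0.11 m); the robot touches nothing.
It fails at once if the beam is picked up: both of its ends more than about 35 mm above lying height (height (world z) of each of end_a, end_b above 0.06 m).
It fails at once if one of the other things on the table is moved more than 40 mm (distance of any of coaster, tealight, mug, candlejar, cardbox from where it was at the start of the episode above 0.04 m).
Of remote1, remote2, remote3 only 2 to 3 are there at a start; the rules pass over those that are not, and their reading is None.
At some moment in a run one of remote1, remote2, remote3 may be knocked a few centimetres aside while the robot is not near it.
Once in a run the grip may slacken for a moment while it holds something.
It also fails if it takes over 210 s, if anything falls off the work surface, if the arm or the gripper's body presses on something with over 40 N, if the wrist force passes 120 N, or if a joint passes its speed limit or range.

## Working session

There is one attempt and no reset: what is moved stays moved. The work goes in short steps, Python scripts to look and compute and a tool call to move; the robot and the scene stay as the last step left them, time stands still between calls to the robot, and variables do not carry over. Pictures are saved under pics/ and viewed, and the job is handed in when it is done.

Besides the shell and the picture viewer there is one more tool, called after "Request:" as name(argument=value, ...) on one line, values as JSON. carry_out: Moves the arm, as the interface text tells. Shift numbers are shares of 0.04 m and turn numbers shares of 5 degrees, none past 1 either way. Its arguments: {"type":"object","properties":{"moves":{"type":"array"}},"required":["moves"]}

```bash
ls -la; mkdir -p pics; python3 - <<'E'
from plant import state, grab_frame, ticket, manip
import cv2
print(state()); print(manip.grip_depth, [a for a in dir(manip) if a[0]!='_'])
for n in("scene","top","wrist"):
    d=grab_frame(n); cv2.imwrite(f"pics/{n}0.png",d["frame"][:,:,::-1])
    print(n,d["K"],d.get("world_from_camera",d.get("hand_eye")))
E
```

```text
total 12
drwxr-xr-x  3 agent agent 4096 Dec  6 00:19 .
drwxr-xr-x 23 root  root  4096 Dec  6 00:19 ..
drwxr-xr-x  2 agent agent 4096 Dec  6 00:19 pics
{'time': 0.0, 'joint_pos': array([ 1.10999914e+00,  5.33805728e-02,  1.61431846e+00,  1.68833985e-05,
        1.47597186e+00, -1.18988589e-01]), 'joint_vel': array([-0.00048539, -0.00137973,  0.00171733, -0.00090067,  0.00101578,
       -0.00179171]), 'joint_efforts': array([-1.71230590e-04, -3.93691134e+01, -3.70174062e+01, -2.07357944e-04,
        7.12971363e-03, -7.77281429e-06]), 'tool_pos': array([0.20920311, 0.58828369, 0.23003369]), 'tool_rot': array([ 4.86684594e-04,  8.17065386e-01,  5.76544079e-01, -9.18139055e-04]), 'contact_force': array([-0.62078524,  0.25921366,  0.28805605]), 'ft_torque': array([-0.03959026, -0.04590279,  0.00201374]), 'gripper_width': 0.9997700730954016}
0.0187 ['IKError', 'grip_depth']
scene [[471.73335267   0.         315.88875966]
 [  0.         471.73335267 236.17065001]
 [  0.           0.           1.        ]] [[-5.69983047e-01  5.36972158e-01 -6.21916576e-01  1.26822945e+00]
 [ 8.21656433e-01  3
[... 219 characters left out ...]
1709527]
 [  0.         619.17756735 237.66424584]
 [  0.           0.           1.        ]] [[-0.00450164 -0.99385894  0.11056281  0.31798985]
 [-0.99997277  0.00512045  0.00531365 -0.10858233]
 [-0.00584715 -0.11053588 -0.99385493  1.88279904]
 [ 0.          0.          0.          1.        ]]
wrist [[332.02740858   0.         317.75915848]
 [  0.         332.02740858 240.42212396]
 [  0.           0.           1.        ]] [[ 9.99999088e-01  8.76769629e-04  1.02743746e-03  9.64326875e-05]
 [-1.15104287e-03  9.51191619e-01  3.08598736e-01 -7.92921112e-02]
 [-7.06719905e-04 -3.08599637e-01  9.51191760e-01 -1.43787173e-01]
 [ 0.00000000e+00  0.00000000e+00  0.00000000e+00  1.00000000e+00]]
```

View pics/top0.png

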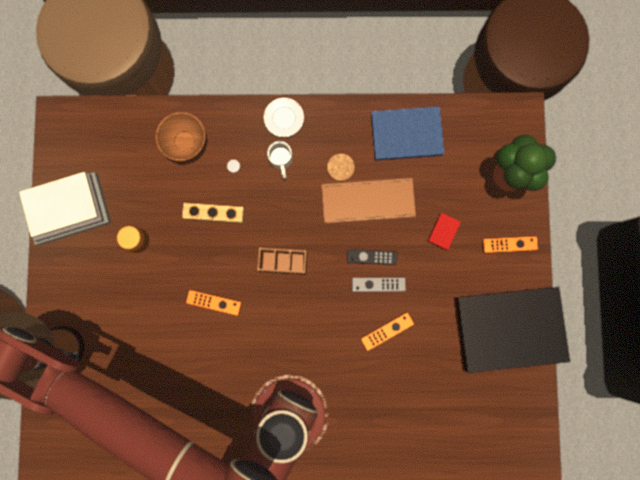

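View pics/scene0.png

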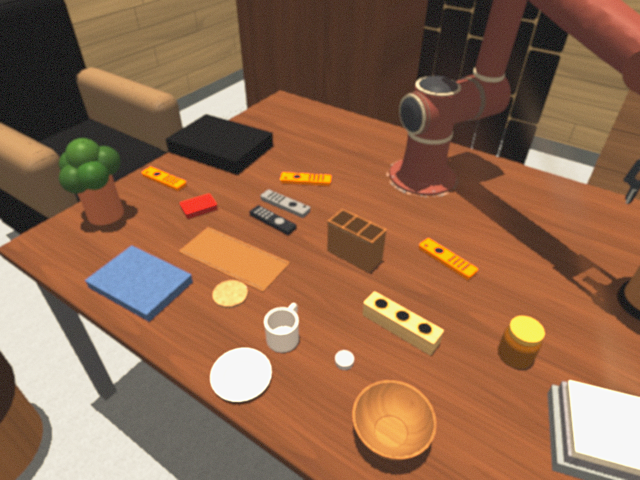

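The top view shows the beam at (213,213), runner (368,200), caddy (282,261), black remote (372,257) and grey remote (379,285). The orange remotes are look-alikes. Next I'll measure these.

```bash
cat > h.py <<'E'
import numpy as np, cv2
from scipy.spatial.transform import Rotation as R
from plant import state, grab_frame, ticket, manip
def Rt(s): q=s["tool_rot"]; return R.from_quat([q[1],q[2],q[3],q[0]])
def cloud(n):
    s=state(); d=grab_frame(n); z=d["z_map"]; K=d["K"]
    v,u=np.mgrid[:480,:640]
    P=np.stack([(u-K[0,2])/K[0,0]*z,(v-K[1,2])/K[1,1]*z,z],-1)
    if n=="wrist":
        T=np.eye(4); T[:3,:3]=Rt(s).as_matrix(); T[:3,3]=s["tool_pos"]; T=T@d["hand_eye"]
    else: T=d["world_from_camera"]
    W=P@T[:3,:3].T+T[:3,3]; W[z==0]=np.nan
    return d["frame"],W,s,T,K
def rect(pts):
    r=cv2.minAreaRect((pts[:,:2]*1000).astype(np.float32))
    b=cv2.boxPoints(r); e0=b[1]-b[0]; e1=b[2]-b[1]
    L,S=(e0,e1) if np.linalg.norm(e0)>np.linalg.norm(e1) else (e1,e0)
    a=np.degrees(np.arctan2(L[1],L[0])); a=(a+90)%180-90
    return np.round(r[0],1),round(float(np.linalg.norm(L)),1),round(float(np.linalg.norm(S)),1),round(float(a),2)
E
python3 - <<'E'
from h import *
f,W,s,T,K=cloud("top")
z=W[...,2]; 
print("table z",np.nanmedian(z[140:160,200:230]),np.nanmedian(z[310:330,280:350]))
for n,(u,v) in dict(beam=(213,213),runner=(368,200),caddy=(282,261),black=(372,257),grey=(379,285),coaster=(341,167),teal=(233,166),mug=(280,153),jar=(130,238),card=(445,231),o1=(213,302),o2=(387,331),o3=(510,244)).items():
    h=34
    sub=np.s_[max(0,v-h):v+h,max(0,u-h*2):u+h*2]
    if n=="runner":
        hsv=cv2.cvtColor(f,cv2.COLOR_RGB2HSV); c=f[v,u].astype(int); m=(np.abs(f.astype(int)-c).sum(-1)<70)
    else: m=z>(0.004 if n in("coaster",) else 0.008)
    mm=np.zeros(m.shape,np.uint8); mm[sub]=m[sub]
    k,l=cv2.connectedComponents(mm); 
    if l[v,u]==0: 
        print(n,"centre not in mask",z[v,u],W[v,u]); continue
    p=W[l==l[v,u]]; p=p[np.isfinite(p[:,0])]
    print(n,len(p),"zmax",np.round(np.percentile(p[:,2],[50,98]),3),rect(p[p[:,2]>np.percentile(p[:,2],98)-.008] if n!="runner" else p))
E
```

```text
table z -0.0003938419697873119 -3.589065255216184e-05
beam 991 zmax [0.044 0.054] (array([600.7, 223.3]), 177.2, 44.6, 84.8)
runner 3386 zmax [0.003 0.013] (array([ 643.4, -246.4]), 279.4, 120.6, -86.33)
caddy centre not in mask 0.006228098292961892 [0.45602576 0.01847817 0.0062281 ]
black 653 zmax [0.017 0.028] (array([ 467.6, -252.6]), 146.9, 39.2, 86.29)
grey 690 zmax [0.018 0.028] (array([ 384.4, -272.2]), 159.2, 36.1, 89.74)
coaster 543 zmax [0.009 0.018] (array([ 742.3, -162.9]), 102.5, 81.1, 14.89)
teal 123 zmax [0.016 0.025] (array([752.5, 169.9]), 33.5, 32.4, 62.35)
mug centre not in mask 0.006635120924066262 [0.79118032 0.02543779 0.00663512]
jar 664 zmax [0.085 0.097] (array([522.4, 461.1]), 63.6, 63.1, -27.86)
card 696 zmax [0.022 0.032] (array([ 543.6, -472. ]), 93.5, 64.7, -25.64)
o1 709 zmax [0.018 0.028] (array([332.8, 223.3]), 159.6, 38.3, 76.15)
o2 741 zmax [0.017 0.028] (array([ 245.2, -295.7]), 158.3, 39.6, -60.63)
o3 709 zmax [0.018 0.027] (array([ 502.9, -670.8]), 158.2, 39.6, -87.62)
```

```bash
cat >> h.py <<'E'
import json,os
def log():
    s=state(); 
    with open("log.jsonl","a") as f: f.write(json.dumps({k:np.asarray(s[k]).tolist() for k in("time","joint_pos","tool_pos","tool_rot","contact_force","gripper_width")})+"\n")
    return s
def frame(F,x,alpha):
    """F: horizontal heading deg; tool z = -U cos a + F sin a ; tool x = sign x * (U x F)"""
    f=np.array([np.cos(np.radians(F)),np.sin(np.radians(F)),0]);U=np.array([0,0,1.])
    a=np.radians(alpha); z=-U*np.cos(a)+f*np.sin(a); X=x*np.cross(U,f); Y=np.cross(z,X)
    return R.from_matrix(np.stack([X,Y,z],1))
def tcp_from_grasp(g,Ro,depth=None): return np.asarray(g)+Ro.as_matrix()[:,2]*(manip.grip_depth if depth is None else depth)
def plan(wps,g,start=None,maxr=1.0):
    """wps list of (pos,R); prints rows from present"""
    s=state(); p=np.array(s["tool_pos"]);r=Rt(s)
    if start: p,r=start
    print("t",round(s["time"],2))
    for (P,Q) in wps:
        rv=(r.inv()*Q).as_rotvec(degrees=True); d=P-p
        n=int(np.ceil(max(np.linalg.norm(rv)/5,np.linalg.norm(d)/.04,1)))
        # straight line, constant rotation rate: rows
        rows=[]
        rc,pc=r,p
        for i in range(n):
            rn=r*R.from_rotvec(rv*(i+1)/n,degrees=True); pn=p+d*(i+1)/n
            sh=rc.inv().apply(pn-pc)/.04
            rows.append([round(float(x),2) for x in list(np.clip((rc.inv()*rn).as_rotvec(degrees=True)/5,-1,1))+list(np.clip(sh,-1,1))]+[g]); rc,pc=rn,pn
        print(n); [print(json.dumps(rows[i:i+8]).replace(" ","")) for i in range(0,n,8)]
        p,r=P,Q
def circ(c,rowR): pass
E
python3 - <<'E'
from h import *
log()
F=-95.2
Q=frame(F,1,35); print(Q.as_matrix())
f=np.array([np.cos(np.radians(F)),np.sin(np.radians(F)),0])
c=np.array([.6007,.2233,0]); g=c-.065*f+[0,0,.027]
P=tcp_from_grasp(g,Q); pre=P-.10*Q.as_matrix()[:,2]
plan([(pre,Q)],1)
E
```

```text
[[ 9.95884399e-01 -7.42418633e-02 -5.19847124e-02]
 [-9.06325802e-02 -8.15780741e-01 -5.71215824e-01]
 [ 3.46944695e-18  5.73576436e-01 -8.19152044e-01]]
t 0.2
17
[[-0.35,-0.27,0.86,-0.15,0.68,0.2,1],[-0.35,-0.27,0.86,-0.1,0.68,0.23,1],[-0.35,-0.27,0.86,-0.04,0.68,0.25,1],[-0.35,-0.27,0.86,0.02,0.68,0.27,1],[-0.35,-0.27,0.86,0.07,0.66,0.29,1],[-0.35,-0.27,0.86,0.13,0.65,0.31,1],[-0.35,-0.27,0.86,0.18,0.63,0.32,1],[-0.35,-0.27,0.86,0.24,0.6,0.33,1]]
[[-0.35,-0.27,0.86,0.29,0.57,0.35,1],[-0.35,-0.27,0.86,0.34,0.54,0.36,1],[-0.35,-0.27,0.86,0.39,0.5,0.36,1],[-0.35,-0.27,0.86,0.43,0.45,0.37,1],[-0.35,-0.27,0.86,0.47,0.41,0.37,1],[-0.35,-0.27,0.86,0.51,0.36,0.37,1],[-0.35,-0.27,0.86,0.54,0.31,0.37,1],[-0.35,-0.27,0.86,0.57,0.26,0.36,1]]
[[-0.35,-0.27,0.86,0.6,0.2,0.36,1]]
```

```bash
python3 - <<'E'
from h import *
F=-95.2
Q=frame(F,1,35)
f=np.array([np.cos(np.radians(F)),np.sin(np.radians(F)),0])
c=np.array([.6007,.2233,0]); g=c-.065*f+[0,0,.027]
P=tcp_from_grasp(g,Q); pre=P-.10*Q.as_matrix()[:,2]+[0,-.03,.14]
print(pre)
plan([(pre,Q)],1)
E
```

```text
[0.61081747 0.30447233 0.23359706]
t 0.2
17
[[-0.35,-0.27,0.86,-0.2,0.7,-0.0,1],[-0.35,-0.27,0.86,-0.14,0.71,0.02,1],[-0.35,-0.27,0.86,-0.09,0.72,0.05,1],[-0.35,-0.27,0.86,-0.03,0.72,0.07,1],[-0.35,-0.27,0.86,0.02,0.72,0.09,1],[-0.35,-0.27,0.86,0.08,0.71,0.11,1],[-0.35,-0.27,0.86,0.13,0.7,0.13,1],[-0.35,-0.27,0.86,0.19,0.68,0.15,1]]
[[-0.35,-0.27,0.86,0.24,0.66,0.16,1],[-0.35,-0.27,0.86,0.3,0.64,0.18,1],[-0.35,-0.27,0.86,0.35,0.61,0.19,1],[-0.35,-0.27,0.86,0.4,0.57,0.2,1],[-0.35,-0.27,0.86,0.44,0.53,0.2,1],[-0.35,-0.27,0.86,0.49,0.49,0.21,1],[-0.35,-0.27,0.86,0.53,0.45,0.21,1],[-0.35,-0.27,0.86,0.56,0.4,0.21,1]]
[[-0.35,-0.27,0.86,0.6,0.35,0.21,1]]
```

Request:
carry_out(moves=[[[-0.35,-0.27,0.86,-0.2,0.7,0.0,1],[-0.35,-0.27,0.86,-0.14,0.71,0.02,1],[-0.35,-0.27,0.86,-0.09,0.72,0.05,1],[-0.35,-0.27,0.86,-0.03,0.72,0.07,1],[-0.35,-0.27,0.86,0.02,0.72,0.09,1],[-0.35,-0.27,0.86,0.08,0.71,0.11,1],[-0.35,-0.27,0.86,0.13,0.7,0.13,1],[-0.35,-0.27,0.86,0.19,0.68,0.15,1]]])

```text
time: 0.87
tool_pos: [0.3996, 0.4539, 0.2324]
tool_rot: [0.152, 0.941, 0.302, -0.007]
contact_force: [-0.4, 0.1, -1.7]
gripper_width: 1.003
```

```bash
python3 -c "
from h import *
s=log();print(s['joint_pos'],s['tool_pos'],Rt(s).as_matrix())"
```

```text
[ 0.842872    0.12875816  1.55186668 -0.25565995  1.62916866  0.22922155] [0.39959629 0.45385688 0.23235609] [[ 0.81794481  0.56978327  0.0794563 ]
 [ 0.56580343 -0.77175097 -0.29028765]
 [-0.10408057  0.28239592 -0.95363503]]
```

Request:
carry_out(moves=[[[-0.35,-0.27,0.86,0.24,0.66,0.16,1],[-0.35,-0.27,0.86,0.3,0.64,0.18,1],[-0.35,-0.27,0.86,0.35,0.61,0.19,1],[-0.35,-0.27,0.86,0.4,0.57,0.2,1],[-0.35,-0.27,0.86,0.44,0.53,0.2,1],[-0.35,-0.27,0.86,0.49,0.49,0.21,1],[-0.35,-0.27,0.86,0.53,0.45,0.21,1],[-0.35,-0.27,0.86,0.56,0.4,0.21,1]]])

```text
time: 1.53
tool_pos: [0.5889, 0.3206, 0.2334]
tool_rot: [0.286, 0.958, -0.006, -0.012]
contact_force: [0.6, 1.1, -0.3]
gripper_width: 0.999
```

```bash
python3 -c "
from h import *
s=log();print(s['joint_pos'],s['tool_pos'],Rt(s).as_matrix())
f=grab_frame('wrist')['frame'];cv2.imwrite('pics/w1.png',f[:,:,::-1])
f=grab_frame('top')['frame'];cv2.imwrite('pics/t1.png',f[:,:,::-1])
"
```

```text
[ 0.57373446  0.39281544  1.29270615 -0.47493547  1.79520689  0.55892783] [0.58892586 0.32057844 0.23341493] [[ 0.99962585 -0.00402756 -0.02705453]
 [-0.01820799 -0.83608874 -0.54829197]
 [-0.02041171  0.54857943 -0.83584925]]
```

View pics/w1.png

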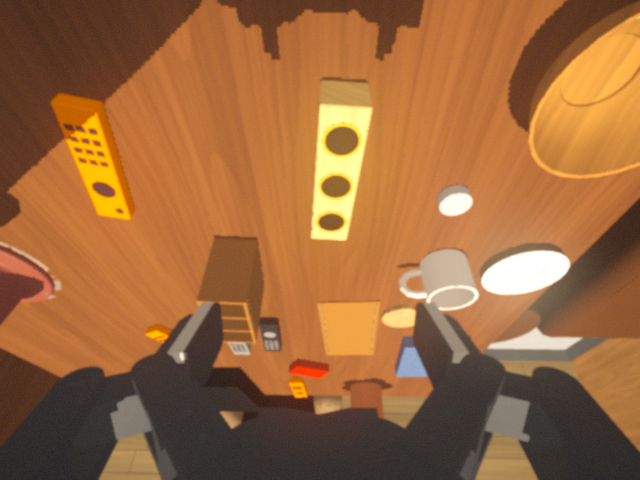

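View pics/t1.png

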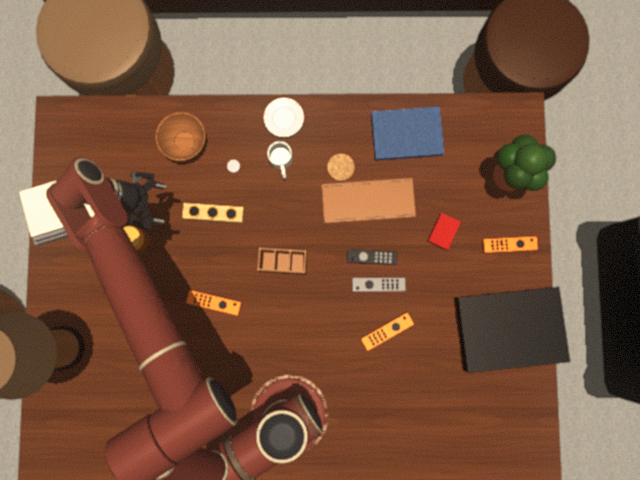

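```bash
cat >> h.py <<'E'
def fkR(q):
    A=R.from_euler("ZY",[q[0],q[1]]); B=A*R.from_euler("Y",q[2]); C=B*R.from_euler("ZY",[q[3],q[4]]); D=C*R.from_euler("Z",q[5])
    return A,B,C,D
def fk(q,L):
    A,B,C,D=fkR(q)
    p=R.from_euler("Z",q[0]).apply([L[0],0,L[1]])+A.apply([0,0,L[2]])+B.apply([L[3],0,L[4]])+C.apply([0,0,L[5]])
    return p,D
E
python3 - <<'E'
from h import *
from scipy.optimize import least_squares
S=[json.loads(l) for l in open("log.jsonl")]
for s in S: print(np.round((fkR(s["joint_pos"])[3].inv()*Rt(s)).as_matrix(),3).tolist())
f=lambda L:np.concatenate([fk(s["joint_pos"],L)[0]-s["tool_pos"] for s in S])
r=least_squares(f,[0,.3,.45,0,.45,.2]);print(r.x,np.abs(r.fun).max(), np.linalg.svd(r.jac)[1])
E
```

```text
[[-1.0, 0.0, -0.0], [-0.0, -1.0, 0.0], [-0.0, 0.0, 1.0]]
[[-1.0, -0.0, -0.0], [0.0, -1.0, 0.0], [-0.0, 0.0, 1.0]]
[[-1.0, -0.0, 0.0], [0.0, -1.0, 0.0], [0.0, 0.0, 1.0]]
[ 1.16003372  1.76146046  0.32487534  1.81893602 -0.38464744  0.08333127] 0.0662668146303804 [3.4254466  2.44957434 0.47865423 0.1914966  0.00958799 0.0053405 ]
```

```bash
cat >> h.py <<'E'
def fk(q,L):
    A,B,C,D=fkR(q)
    p=R.from_euler("Z",q[0]).apply([L[0],L[6],L[1]])+A.apply([0,0,L[2]])+B.apply([L[3],0,L[4]])+(B*R.from_euler("Z",q[3])).apply([0,L[7],0])+C.apply([L[8],0,L[5]])
    return p,D*R.from_euler("Z",np.pi)
E
python3 - <<'E'
from h import *
from scipy.optimize import least_squares
S=[json.loads(l) for l in open("log.jsonl")]
x0=np.array([0,.3,.45,0,.45,.2,0,0,0])
f=lambda L:np.concatenate([fk(s["joint_pos"],L)[0]-s["tool_pos"] for s in S]+[(L-x0)*1e-3])
r=least_squares(f,x0);print(r.x,np.abs(r.fun).max())
E
```

```text
[0.02504843 0.23307136 0.42602347 0.09265052 0.58715368 0.27943178
 0.07143664 0.00277566 0.00268502] 0.00013715367852869413
```

Request:
carry_out(moves=[[[-0.35,-0.27,0.86,0.6,0.35,0.21,1],[0,0,0,0,0,0,1]]])

```text
time: 1.8
tool_pos: [0.6139, 0.3026, 0.2325]
tool_rot: [0.301, 0.952, -0.045, -0.013]
contact_force: [-0.2, -1.2, -0.5]
gripper_width: 1.0
```

```bash
cat >> h.py <<'E'
from scipy.optimize import least_squares
LO=np.array([-3.01,-1.01,.06,-1.02,.09,-3.14]);HI=np.array([3.01,2.22,2.58,4.17,2.62,3.14])
def fit():
    S=[json.loads(l) for l in open("log.jsonl")]
    x0=np.array([0,.3,.45,0,.45,.2,0,0,0])
    f=lambda L:np.concatenate([fk(s["joint_pos"],L)[0]-s["tool_pos"] for s in S]+[(L-x0)*1e-4])
    r=least_squares(f,x0); return r.x
def ik(P,Q,q0,L):
    def f(q):
        p,D=fk(q,L); return np.concatenate([(p-P)*5,(D.inv()*Q).as_rotvec()])
    r=least_squares(f,np.clip(q0,LO+1e-3,HI-1e-3),bounds=(LO,HI)); return r.x,np.abs(r.fun).max()
def check(P,Q,q0,L,name=""):
    q,e=ik(P,Q,q0,L); print(name,np.round(q,2),"err",round(float(e),4),"margin",np.round(np.min(np.minimum(q-LO,HI-q)),2)); return q
E
python3 - <<'E'
from h import *
s=log(); L=fit(); print(L)
q=s["joint_pos"]
run=np.array([.6434,-.2464,0])
def seq(F,c,st,name,a0,q):
    f=np.array([np.cos(np.radians(F)),np.sin(np.radians(F)),0])
    # st: lying center c, grip rear
    for a in (a0,a0-30,a0-60,a0-90):
        th=np.radians(a0-a)
        Q=frame(F,1,a)
        if st=="raise":
            piv=c+.09*f; r=np.array([-.155,.027]) # along f, up
        else:
            piv=c+.0225*f; r=np.array([-.0225,.155])
        rr=np.array([r[0]*np.cos(th)+r[1]*np.sin(th), -r[0]*np.sin(th)+r[1]*np.cos(th)])
        g=piv+rr[0]*f+np.array([0,0,rr[1]])
        q=check(tcp_from_grasp(g,Q),Q,q,L,name+f" a{a} g{np.round(g,3)}")
    return
e=np.array([.064,-.998,0])
for a0 in(25,35,45):
  seq(-95.2,np.array([.6007,.2233,0]),"raise","R1",a0,q)
for a0 in(40,50,60):
  seq(-86.3,run-.3375*e,"lay","L1",a0,q)
  seq(-86.3,run-.225*e,"raise","R2",a0-20,q)
  seq(-86.3,run-.1125*e,"lay","L2",a0,q)
E
```

```text
[9.17360053e-05 2.37974981e-01 4.26398595e-01 9.56813831e-02
 6.09817644e-01 2.79500113e-01 7.41892134e-02 1.08660429e-05
 1.15043924e-05]
R1 a25 g[0.607 0.288 0.027] [ 0.47  0.53  1.47 -0.37  1.4   0.68] err 0.0 margin 0.65
R1 a-5 g[0.603 0.254 0.101] [0.25 0.23 1.68 0.09 1.2  0.31] err 0.0 margin 0.9
R1 a-35 g[0.597 0.188 0.148] [-0.06  0.1   1.83  0.64  1.27 -0.19] err 0.0 margin 0.75
R1 a-65 g[0.59  0.107 0.155] [-0.35  0.23  1.86  1.07  1.56 -0.58] err 0.0 margin 0.72
R1 a35 g[0.607 0.288 0.027] [ 0.52  0.61  1.4  -0.49  1.52  0.73] err 0.0 margin 0.53
R1 a5 g[0.603 0.254 0.101] [ 0.32  0.27  1.63 -0.08  1.28  0.43] err 0.0 margin 0.94
R1 a-25 g[0.597 0.188 0.148] [ 0.01  0.09  1.8   0.46  1.25 -0.05] err 0.0 margin 0.78
R1 a-55 g[0.59  0.107 0.155] [-0.31  0.16  1.86  0.93  1.48 -0.49] err 0.0 margin 0.72
R1 a45 g[0.607 0.288 0.027] [ 0.55  0.69  1.33 -0.6   1.64  0.77] err 0.0 margin 0.42
R1 a15 g[0.603 0.254 0.101] [ 0.38  0.33  1.57 -0.24  1.37  0.53] err 0.0 margin 0.78
R1 a-15 g[0.597 0.188 0.148] [0.08 0.09 1.76 0.27 1.25 0.09] err 0.0 margin 0.82
R1 a-45 g[0.59  0.107 0.
[... 2543 characters left out ...]
[0.625 0.043 0.027] [ 0.22  0.42  1.7  -0.73  1.25  0.48] err 0.0 margin 0.29
R2 a10 g[0.627 0.009 0.101] [-0.03  0.19  1.73 -0.19  1.21 -0.03] err 0.0 margin 0.83
R2 a-20 g[ 0.631 -0.058  0.148] [-0.34  0.21  1.64  0.32  1.44 -0.47] err 0.0 margin 0.94
R2 a-50 g[ 0.637 -0.139  0.155] [-0.58  0.46  1.46  0.68  1.79 -0.69] err 0.0 margin 0.83
L2 a60 g[ 0.636 -0.134  0.155] [ 0.01  0.28  1.72 -1.02  1.32  0.34] err 0.077 margin 0.0
L2 a30 g[ 0.641 -0.214  0.145] [-0.25  0.2   1.69 -0.55  1.14 -0.1 ] err 0.0 margin 0.47
L2 a0 g[ 0.646 -0.279  0.097] [-0.51  0.36  1.53  0.    1.26 -0.58] err 0.0 margin 1.02
L2 a-30 g[ 0.648 -0.311  0.023] [-0.69  0.66  1.31  0.37  1.55 -0.83] err 0.0 margin 1.07
```

```bash
python3 - <<'E'
from h import *
F=-95.2
Q=frame(F,1,35)
f=np.array([np.cos(np.radians(F)),np.sin(np.radians(F)),0])
c=np.array([.6007,.2233,0]); g=c-.065*f+[0,0,.027]
P=tcp_from_grasp(g,Q); pre=P-.08*Q.as_matrix()[:,2]; print(pre,P)
plan([(pre,Q),(P,Q)],1)
E
```

```text
[0.60977778 0.32304802 0.07721402] [0.605619   0.27735075 0.01168186]
t 1.8
4
[[0.0,0.0,-0.01,-0.04,-0.66,0.72,1],[0.0,0.0,-0.01,-0.04,-0.66,0.72,1],[0.0,0.0,-0.01,-0.04,-0.66,0.72,1],[0.0,0.0,-0.01,-0.04,-0.66,0.72,1]]
3
[[0.0,0.0,0.0,-0.0,-0.0,0.67,1],[0.0,0.0,0.0,-0.0,0.0,0.67,1],[0.0,0.0,0.0,-0.0,-0.0,0.67,1]]
```

Request:
carry_out(moves=[[[0,0,0,-0.04,-0.66,0.72,1],[0,0,0,-0.04,-0.66,0.72,1],[0,0,0,-0.04,-0.66,0.72,1],[0,0,0,-0.04,-0.66,0.72,1],[0,0,0,0,0,0.67,1],[0,0,0,0,0,0.67,1],[0,0,0,0,0,0.67,1],[0,0,0,0,0,0,1]]])

```text
time: 2.47
tool_pos: [0.599, 0.2766, 0.0073]
tool_rot: [0.303, 0.952, -0.042, -0.018]
contact_force: [-1.9, 0.1, -1.0]
gripper_width: 1.0
```

```bash
python3 -c "
from h import *
s=log();print(s['joint_pos'],s['tool_pos'],Rt(s).as_matrix())
f=grab_frame('wrist')['frame'];cv2.imwrite('pics/w2.png',f[:,:,::-1])
f=grab_frame('scene')['frame'];cv2.imwrite('pics/s2.png',f[:,:,::-1])
"
```

```text
[ 0.51913587  0.60989311  1.41219748 -0.48963802  1.51760051  0.73456086] [0.59899739 0.27655212 0.00727679] [[ 0.99582996 -0.06944814 -0.05915783]
 [-0.09085949 -0.8132974  -0.57471026]
 [-0.00820035  0.57768875 -0.81621594]]
```

View pics/w2.png

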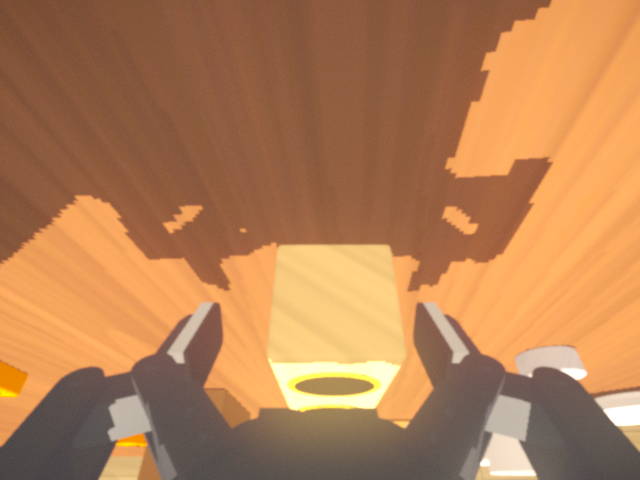

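View pics/s2.png

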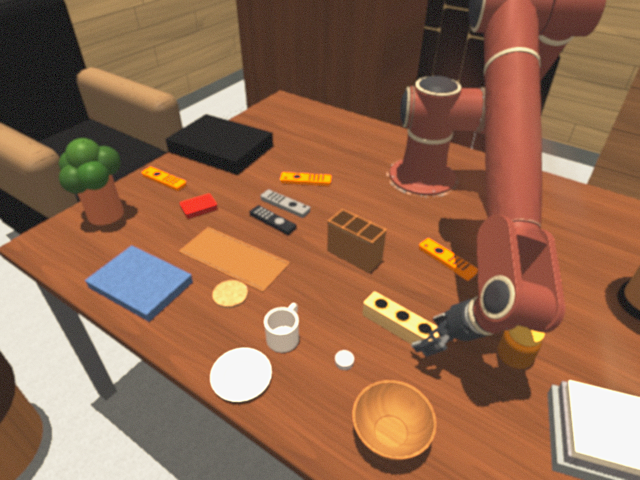

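Request:
carry_out(moves=[[[0,0,0,0.16,0.05,-0.1,1],[0,0,0,0,0,0,-1],[0,0,0,0,0,0,-1],[0,0,0,0,0,0,-1],[0,0,0,0,0,0,-1],[0,0,0,0,0,0,-1],[0,0,0,0,0,0,-1]]])

```text
time: 3.15
tool_pos: [0.6104, 0.2812, 0.0192]
tool_rot: [0.299, 0.953, -0.043, -0.012]
contact_force: [-1.5, 3.9, 5.8]
gripper_width: 0.52
```

Request:
carry_out(moves=[[[0,0,0,0,0,0,-1],[0,0,0,0,0,0,-1],[0,0,0,0,0,0,-1]]])

```text
time: 3.4
tool_pos: [0.6104, 0.2812, 0.0193]
tool_rot: [0.299, 0.953, -0.043, -0.012]
contact_force: [-0.7, 3.8, 5.7]
gripper_width: 0.518
```

```bash
cat >> h.py <<'E'
def arc(piv,axis,deg,n,lift=0.,slide=(0,0,0),g=-1,start=None):
    s=state(); p=np.array(s["tool_pos"]);r=Rt(s)
    if start is not None: p,r=start
    ax=np.asarray(axis)/np.linalg.norm(axis); rows=[];p0,r0=p,r
    for i in range(n):
        W=R.from_rotvec(ax*deg*(i+1)/n,degrees=True)
        pn=piv+W.apply(p0-piv)+np.array([0,0,lift])*(i+1)/n+np.array(slide)*(i+1)/n; rn=W*r0
        rows.append([round(float(x),2) for x in list((r.inv()*rn).as_rotvec(degrees=True)/5)+list(r.inv().apply(pn-p)/.04)]+[g]); p,r=pn,rn
    [print(json.dumps(rows[i:i+8]).replace(" ","")) for i in range(0,n,8)]
    print("end",np.round(p,4),np.round(r.as_matrix(),3).tolist())
E
python3 - <<'E'
from h import *
log()
F=np.radians(-95.2); f=np.array([np.cos(F),np.sin(F),0])
arc(np.array([.5925,.1337,0]),np.cross([0,0,1],f),90,20,.005)
E
```

```text
[[0.9,-0.0,0.0,0.0,0.21,-0.21,-1],[0.9,-0.0,0.0,0.0,0.21,-0.21,-1],[0.9,-0.0,0.0,0.0,0.21,-0.22,-1],[0.9,-0.0,0.0,0.0,0.21,-0.22,-1],[0.9,-0.0,0.0,0.0,0.21,-0.22,-1],[0.9,-0.0,0.0,0.0,0.21,-0.22,-1],[0.9,-0.0,0.0,0.0,0.21,-0.22,-1],[0.9,-0.0,0.0,0.0,0.21,-0.22,-1]]
[[0.9,-0.0,0.0,0.0,0.21,-0.22,-1],[0.9,-0.0,0.0,0.0,0.21,-0.22,-1],[0.9,-0.0,0.0,0.0,0.2,-0.22,-1],[0.9,-0.0,0.0,0.0,0.2,-0.22,-1],[0.9,-0.0,0.0,0.0,0.2,-0.22,-1],[0.9,-0.0,0.0,0.0,0.2,-0.22,-1],[0.9,-0.0,0.0,0.0,0.2,-0.22,-1],[0.9,-0.0,0.0,0.0,0.2,-0.21,-1]]
[[0.9,-0.0,0.0,0.0,0.2,-0.21,-1],[0.9,-0.0,0.0,0.0,0.2,-0.21,-1],[0.9,-0.0,0.0,0.0,0.2,-0.21,-1],[0.9,-0.0,0.0,0.0,0.2,-0.21,-1]]
end [0.5952 0.1141 0.1535] [[0.996, -0.053, 0.077], [-0.094, -0.569, 0.817], [0.001, -0.82, -0.572]]
```

Request:
carry_out(moves=[[[0.9,0,0,0,0.21,-0.22,-1],[0.9,0,0,0,0.21,-0.22,-1],[0.9,0,0,0,0.21,-0.22,-1],[0.9,0,0,0,0.21,-0.22,-1],[0,0,0,0,0,0,-1],[0,0,0,0,0,0,-1],[0,0,0,0,0,0,-1]]])

```text
time: 3.98
tool_pos: [0.6076, 0.267, 0.0625]
tool_rot: [0.148, 0.988, -0.045, -0.007]
contact_force: [-0.4, 0.3, -4.7]
gripper_width: 0.519
```

```bash
python3 - <<'E'
from h import *
S=[json.loads(l) for l in open("log.jsonl")][-1]
s=log(); 
F=np.radians(-95.2); f=np.array([np.cos(F),np.sin(F),0]); piv=np.array([.5925,.1337,0])
W=R.from_rotvec(np.cross([0,0,1],f)*18,degrees=True)
print("expected",piv+W.apply(np.array(S["tool_pos"])-piv)+[0,0,.001],"got",s["tool_pos"],"rot",(Rt(s)*Rt(S).inv()).as_rotvec(degrees=True),s["contact_force"],s["gripper_width"])
cv2.imwrite('pics/s3.png',grab_frame('scene')['frame'][:,:,::-1])
E
```

```text
expected [0.60923198 0.26800132 0.06520375] got [0.60758811 0.26698534 0.06245813] rot [ 1.77499096e+01 -1.37462014e+00  1.03894044e-02] [-0.36140845  0.33727551 -4.73856598] 0.5186888244856847
```

View pics/s3.png

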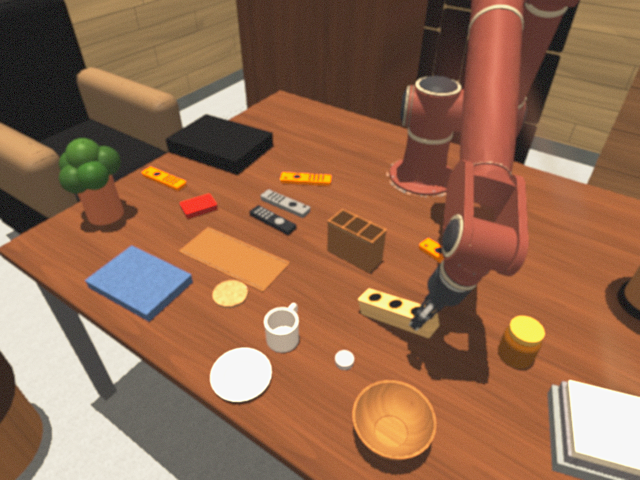

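Request:
carry_out(moves=[[[0.9,0,0,0,0.21,-0.22,-1],[0.9,0,0,0,0.21,-0.22,-1],[0.9,0,0,0,0.21,-0.22,-1],[0.9,0,0,0,0.21,-0.22,-1],[0.9,0,0,0,0.21,-0.22,-1],[0.9,0,0,0,0.21,-0.22,-1],[0,0,0,0,0,0,-1],[0,0,0,0,0,0,-1]]])

```text
time: 4.7
tool_pos: [0.6039, 0.222, 0.1198]
tool_rot: [-0.086, 0.995, -0.045, 0.003]
contact_force: [0.5, 0.4, -4.1]
gripper_width: 0.52
```

```bash
python3 - <<'E'
from h import *
s=log(); print(s['tool_pos'],s["contact_force"],s["gripper_width"])
cv2.imwrite('pics/s4.png',grab_frame('scene')['frame'][:,:,::-1])
E
```

```text
[0.60389387 0.22198109 0.11981836] [ 0.51203489  0.44149887 -4.13259253] 0.5201020620857253
```

View pics/s4.png

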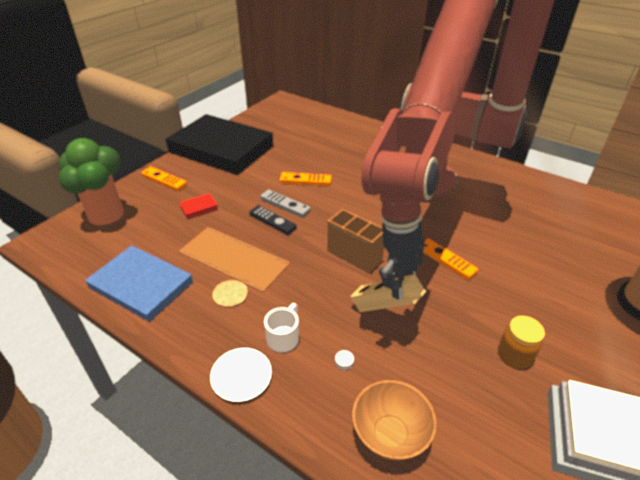

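Request:
carry_out(moves=[[[0.9,0,0,0,0.2,-0.22,-1],[0.9,0,0,0,0.2,-0.22,-1],[0.9,0,0,0,0.2,-0.22,-1],[0.9,0,0,0,0.2,-0.22,-1],[0.9,0,0,0,0.2,-0.22,-1],[0.9,0,0,0,0.2,-0.22,-1],[0,0,0,0,0,0,-1],[0,0,0,0,0,0,-1]]])

```text
time: 5.42
tool_pos: [0.5981, 0.1596, 0.1506]
tool_rot: [-0.316, 0.948, -0.043, 0.013]
contact_force: [-0.7, 0.3, -4.3]
gripper_width: 0.518
```

Request:
carry_out(moves=[[[0.9,0,0,0,0.2,-0.22,-1],[0.9,0,0,0,0.2,-0.22,-1],[0.9,0,0,0,0.2,-0.22,-1],[0.9,0,0,0,0.2,-0.22,-1],[0,0,0,0,0,0,-1],[0,0,0,0,0,0,-1],[0,0,0,0,0,0,-1],[0,0,0,0,0,0,-1]]])

```text
time: 6.08
tool_pos: [0.5949, 0.1141, 0.1567]
tool_rot: [-0.461, 0.886, -0.038, 0.021]
contact_force: [0.1, -0.7, -4.5]
gripper_width: 0.518
```

```bash
python3 - <<'E'
from h import *
s=log(); print(s['tool_pos'],Rt(s).as_matrix(),s["contact_force"],s["gripper_width"])
f,W,_,T,K=cloud("scene")
cv2.imwrite('pics/s5.png',f[:,:,::-1])
f,W,_,T,K=cloud("top")
cv2.imwrite('pics/t5.png',cv2.resize(f[140:320,150:390,::-1],None,fx=3,fy=3))
E
```

```text
[0.59487694 0.11407988 0.15674323] [[ 0.99617368 -0.04797132  0.07305306]
 [-0.08735361 -0.57245637  0.8152687 ]
 [ 0.00271018 -0.81853067 -0.57445643]] [ 0.06489195 -0.73299758 -4.48214215] 0.5176450819733969
```

View pics/s5.png

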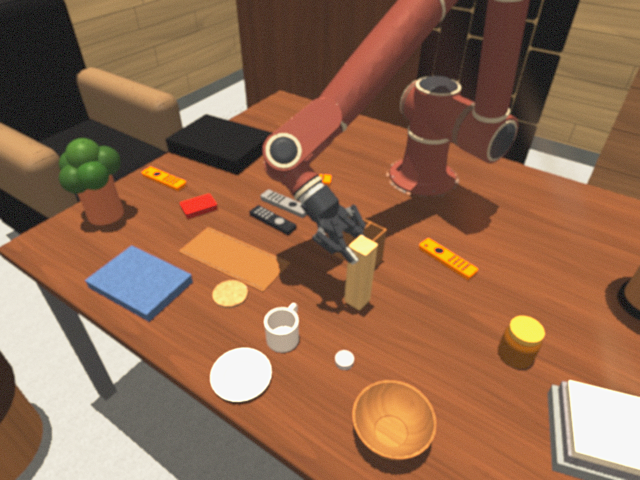

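View pics/t5.png

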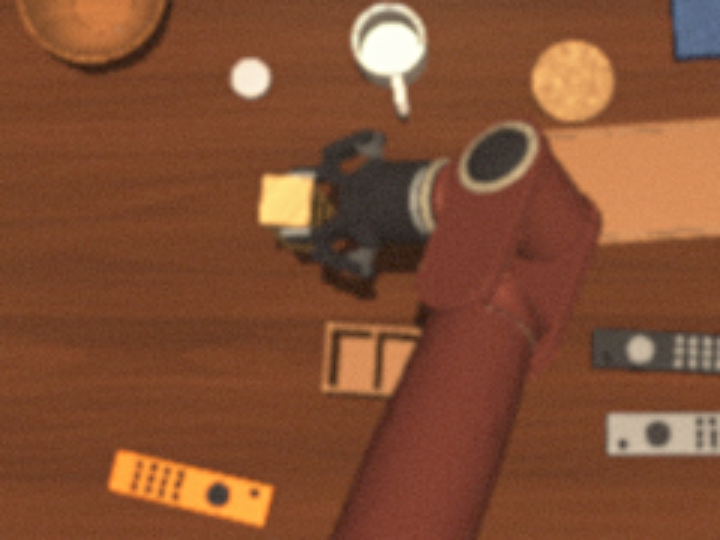

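```bash
cat >> h.py <<'E'
def beamtop(W,f,zlo=.165,zhi=.215,xr=(.45,.8),yr=(-.5,.4)):
    hsv=cv2.cvtColor(f,cv2.COLOR_RGB2HSV)
    m=(f[...,0]>150)&(f[...,1]>120)&(W[...,2]>zlo)&(W[...,2]<zhi)&(W[...,0]>xr[0])&(W[...,0]<xr[1])&(W[...,1]>yr[0])&(W[...,1]<yr[1])
    p=W[m]; return len(p),np.median(p,0).round(4),rect(p)
E
python3 - <<'E'
from h import *
f,W,_,T,K=cloud("top"); print(beamtop(W,f))
f,W,_,T,K=cloud("scene"); print(beamtop(W,f))
m=(f[...,0]>130)&(f[...,1]>90)&(f[...,2]<140)&(W[...,2]>.01)&(W[...,2]<.2)&(abs(W[...,0]-.59)<.05)&(abs(W[...,1]-.11)<.05)
p=W[m]
for z in np.arange(.01,.19,.02):
    k=abs(p[:,2]-z)<.01; print(round(z,2),k.sum(),p[k].min(0).round(3) if k.any() else"",p[k].max(0).round(3) if k.any() else "")
s=state(); v=np.array([.6218,.0904,s["tool_pos"][2]])
E
```

```text
(303, array([0.5928, 0.1068, 0.1901]), (array([594.6, 108.9]), 55.3, 46.3, -5.81))
(530, array([0.6057, 0.1139, 0.1895]), (array([591.9, 109.6]), 69.2, 53.9, 6.39))
0.01 44 [0.579 0.085 0.011] [0.621 0.133 0.02 ]
0.03 143 [0.576 0.085 0.021] [0.622 0.132 0.04 ]
0.05 144 [0.577 0.086 0.04 ] [0.623 0.133 0.06 ]
0.07 155 [0.576 0.088 0.06 ] [0.622 0.134 0.08 ]
0.09 155 [0.577 0.087 0.08 ] [0.622 0.134 0.1  ]
0.11 168 [0.576 0.086 0.1  ] [0.623 0.134 0.12 ]
0.13 170 [0.575 0.087 0.12 ] [0.621 0.135 0.14 ]
0.15 145 [0.576 0.091 0.14 ] [0.631 0.135 0.16 ]
0.17 133 [0.56 0.08 0.16] [0.626 0.135 0.18 ]
```

```bash
python3 - <<'E'
from h import *
arc(np.array([.598,.110,0]),[0,0,1],8.9,3,0,(.024,-.020,-.007))
E
```

```text
[[0.0,-0.49,-0.34,0.21,0.14,-0.09,-1],[0.0,-0.49,-0.34,0.2,0.14,-0.1,-1],[0.0,-0.49,-0.34,0.19,0.15,-0.11,-1]]
end [0.6182 0.0928 0.1497] [[0.998, 0.04, -0.053], [0.067, -0.572, 0.817], [0.003, -0.819, -0.574]]
```

Request:
carry_out(moves=[[[0,-0.49,-0.34,0.21,0.14,-0.09,-1],[0,-0.49,-0.34,0.2,0.14,-0.1,-1],[0,-0.49,-0.34,0.19,0.15,-0.11,-1],[0,0,0,0,0,0,-1],[0,0,0,0,0,0,-1],[0,0,0,0,0,0,-1]]])

```text
time: 6.78
tool_pos: [0.6175, 0.0924, 0.1489]
tool_rot: [-0.462, 0.886, 0.029, -0.015]
contact_force: [-0.4, -0.2, -3.7]
gripper_width: 0.513
```

```bash
python3 - <<'E'
from h import *
s=log();print(s["tool_pos"],s["contact_force"])
f,W,_,T,K=cloud("top"); print(beamtop(W,f))
plan([(s["tool_pos"]-[0,0,.002],Rt(s))],-1)
E
```

```text
[0.61747939 0.09237095 0.14890595] [-0.36022626 -0.19403735 -3.66959639]
(295, array([0.6171, 0.085 , 0.1827]), (array([632.9,  51.6]), 134.9, 60.9, -63.05))
t 6.83
1
[[-0.0,0.0,0.0,0.01,0.04,0.03,-1]]
```

Still just airborne by about 2 mm, so I'll lower it and watch the force.

Request:
carry_out(moves=[[[0,0,0,0,0.04,0.03,-1],[0,0,0,0,0,0,-1],[0,0,0,0,0,0,-1]]])

```text
time: 7.08
tool_pos: [0.6173, 0.0923, 0.1469]
tool_rot: [-0.462, 0.886, 0.029, -0.015]
contact_force: [-0.3, 0.3, -4.3]
gripper_width: 0.518
```

Request:
carry_out(moves=[[[0,0,0,0,0.04,0.03,-1],[0,0,0,0,0,0,-1],[0,0,0,0,0,0,-1]]])

```text
time: 7.33
tool_pos: [0.6179, 0.0922, 0.1456]
tool_rot: [-0.462, 0.886, 0.03, -0.015]
contact_force: [-1.0, -0.9, -1.0]
gripper_width: 0.515
```

Request:
carry_out(moves=[[[0,0,0,0,0.02,0.02,-1],[0,0,0,0,0,0,-0.2],[0,0,0,0,0,0,0.4],[0,0,0,0,0,0,1],[0,0,0,0,0,0,1],[0,0,0,0,0,0,1],[0,0,0,0,0,0,1],[0,0,0,0,0,0,1]]])

```text
time: 8.0
tool_pos: [0.6178, 0.0924, 0.1437]
tool_rot: [-0.462, 0.886, 0.029, -0.015]
contact_force: [-0.1, -0.0, -0.1]
gripper_width: 1.001
```

```bash
python3 - <<'E'
from h import *
s=log();print(s["tool_pos"],s["contact_force"])
f,W,_,T,K=cloud("scene")
m=(f[...,0]>130)&(f[...,1]>90)&(f[...,2]<140)&(W[...,2]>.005)&(W[...,2]<.13)&(abs(W[...,0]-.61)<.06)&(abs(W[...,1]-.09)<.06)
p=W[m]
for z in np.arange(.01,.19,.04):
    k=abs(p[:,2]-z)<.01; print(round(z,2),k.sum(),p[k].min(0).round(3) if k.any() else"",p[k].max(0).round(3) if k.any() else "")
Q=Rt(s); z=Q.as_matrix()[:,2]; p=s["tool_pos"]
wp=[(p-.10*z,Q)]
c=np.array([.6218,.0904,0])
Qa=frame(-86.3,1,45); fa=np.array([np.cos(np.radians(-86.3)),np.sin(np.radians(-86.3)),0])
g=c+[0,0,.155]; P=tcp_from_grasp(g,Qa); pre=P-.09*Qa.as_matrix()[:,2]
mid=np.array([c[0],c[1],.30])
Qm=frame(-86.3,1,0)
wp+=[(mid+[0,-.04,0],frame(-86.3,1,-15)),(pre,Qa)]
print([np.round(w[0],3) for w in wp],P)
plan(wp,1)
L=fit();q=s["joint_pos"]
for w in wp+[(P,Qa)]: q=check(*w,q,L)
E
```

```text
[0.61782468 0.09238612 0.14370152] [-0.05558963 -0.0473144  -0.14787019]
0.01 101 [0.565 0.064 0.006] [0.645 0.111 0.02 ]
0.05 148 [0.6   0.068 0.04 ] [0.645 0.111 0.06 ]
0.09 159 [0.596 0.067 0.08 ] [0.646 0.111 0.1  ]
0.13 79 [0.598 0.07  0.12 ] [0.645 0.11  0.13 ]
0.17 0  
[array([0.623, 0.011, 0.201]), array([0.622, 0.05 , 0.3  ]), array([0.619, 0.141, 0.205])] [0.6226533  0.07720466 0.1417771 ]
t 8.05
3
[[0.0,0.0,-0.0,-0.0,0.0,-0.83,1],[0.0,0.0,-0.0,-0.0,0.0,-0.83,1],[0.0,0.0,-0.0,-0.0,0.0,-0.83,1]]
9
[[-0.89,0.0,0.0,0.0,-0.29,-0.07,1],[-0.89,0.0,0.0,0.0,-0.28,-0.09,1],[-0.89,0.0,0.0,0.0,-0.27,-0.11,1],[-0.89,0.0,0.0,0.0,-0.27,-0.13,1],[-0.89,0.0,0.0,0.0,-0.25,-0.15,1],[-0.89,0.0,0.0,0.0,-0.24,-0.17,1],[-0.89,0.0,0.0,0.0,-0.23,-0.19,1],[-0.89,0.0,0.0,0.0,-0.21,-0.21,1]]
[[-0.89,0.0,0.0,0.0,-0.2,-0.22,1]]
13
[[-0.92,-0.0,-0.0,0.0,-0.12,0.22,1],[-0.92,0.0,0.0,0.0,-0.14,0.21,1],[-0.92,-0.0,-0.0,0.0,-0.15,0.2,1],[-0.92,0.0,0.0,0.0,-0.17,0.19,1],[-0.92,0.0,-0.0,0.0,-0.18,0.17,1],[-0.92,0.0,0.0,0.0,-0.2,0.16,1],[-0.92,-0.0,-0.0,0.0,-0.21,0.14,1],[-0.92,0.0,-0.0,0.0,-0.22,0.12,1]]
[[-0.92,-0.0,0.0,0.0,-0.23,0.1,1],[-0.92,0.0,0.0,0.0,-0.24,0.09,1],[-0.92,-0.0,0.0,0.0,-0.24,0.07,1],[-0.92,0.0,-0.0,0.0,-0.25,0.05,1],[-0.92,0.0,0.0,0.0,-0.25,0.03,1]]
 [-0.44  0.29  1.6   0.82  1.76 -0.56] err 0.0 margin 0.86
 [-0.15  0.03  1.54  0.26  1.63 -0.21] err 0.0 margin 0.99
 [ 0.4   0.29  1.53 -0.73  1.62  0.41] err 0.0 margin 0.29
 [ 0.31  0.31  1.63 -0.76  1.48  0.43] err 0.0 margin 0.26
```

Request:
carry_out(moves=[[[0,0,0,0,0,-0.83,1],[0,0,0,0,0,-0.83,1],[0,0,0,0,0,-0.83,1],[-0.89,0,0,0,-0.29,-0.07,1],[-0.89,0,0,0,-0.28,-0.09,1],[-0.89,0,0,0,-0.27,-0.11,1],[-0.89,0,0,0,-0.27,-0.13,1],[-0.89,0,0,0,-0.25,-0.15,1]]])

```text
time: 8.72
tool_pos: [0.6218, 0.0326, 0.2567]
tool_rot: [-0.28, 0.959, 0.032, -0.008]
contact_force: [0.6, -0.1, 0.2]
gripper_width: 1.001
```

Request:
carry_out(moves=[[[-0.89,0,0,0,-0.24,-0.17,1],[-0.89,0,0,0,-0.23,-0.19,1],[-0.89,0,0,0,-0.21,-0.21,1],[-0.89,0,0,0,-0.2,-0.22,1],[-0.92,0,0,0,-0.12,0.22,1],[-0.92,0,0,0,-0.14,0.21,1],[-0.92,0,0,0,-0.15,0.2,1],[-0.92,0,0,0,-0.17,0.19,1]]])

```text
time: 9.38
tool_pos: [0.6188, 0.0785, 0.271]
tool_rot: [0.032, 0.999, 0.033, 0.002]
contact_force: [-0.0, -0.3, -0.9]
gripper_width: 1.004
```

Request:
carry_out(moves=[[[-0.92,0,0,0,-0.18,0.17,1],[-0.92,0,0,0,-0.2,0.16,1],[-0.92,0,0,0,-0.21,0.14,1],[-0.92,0,0,0,-0.22,0.12,1],[-0.92,0,0,0,-0.23,0.1,1],[-0.92,0,0,0,-0.24,0.09,1],[0,0,0,0,0,0,1],[0,0,0,0,0,0,1]]])

```text
time: 10.05
tool_pos: [0.6151, 0.1208, 0.2249]
tool_rot: [0.267, 0.963, 0.033, 0.008]
contact_force: [0.6, -0.2, 0.2]
gripper_width: 1.0
```

```bash
python3 - <<'E'
from h import *
s=log();print(s["tool_pos"],s["contact_force"])
c=np.array([.622,.0895,0])
Qa=frame(-86.3,1,45)
g=c+[0,0,.155]; P=tcp_from_grasp(g,Qa); pre=P-.09*Qa.as_matrix()[:,2]
plan([(pre,Qa),(P,Qa)],1)
f,W,_,T,K=cloud("wrist");cv2.imwrite('pics/w6.png',f[:,:,::-1])
E
```

```text
[0.61514105 0.12084571 0.22488998] [ 0.57658158 -0.23377228  0.16447139]
t 10.05
3
[[-0.93,-0.0,0.02,0.04,-0.22,0.06,1],[-0.93,-0.0,0.02,0.04,-0.22,0.04,1],[-0.93,-0.0,0.02,0.04,-0.22,0.02,1]]
3
[[0.0,0.0,0.0,0.0,-0.0,0.75,1],[0.0,0.0,0.0,-0.0,0.0,0.75,1],[0.0,0.0,0.0,0.0,-0.0,0.75,1]]
```

View pics/w6.png

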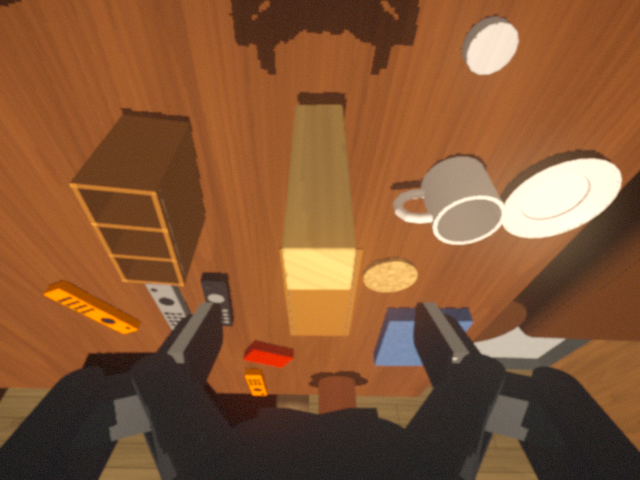

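Request:
carry_out(moves=[[[-0.93,0,0,0.03,-0.22,0.06,1],[-0.93,0,0,0.03,-0.22,0.04,1],[-0.93,0,0,0.03,-0.22,0.02,1],[0,0,0,0,0,0.75,1],[0,0,0,0,0,0.75,1],[0,0,0,0,0,0.75,1],[0,0,0,0,0,0,1],[0,0,0,0,0,0,1]]])

```text
time: 10.77
tool_pos: [0.6222, 0.0731, 0.1434]
tool_rot: [0.382, 0.924, 0.029, 0.012]
contact_force: [-0.0, 0.3, -0.4]
gripper_width: 0.998
```

Request:
carry_out(moves=[[[0,0,0,0,0,0,0.4],[0,0,0,0,0,0,0],[0,0,0,0,0,0,-0.4],[0,0,0,0,0,0,-1],[0,0,0,0,0,0,-1],[0,0,0,0,0,0,-1],[0,0,0,0,0,0,-1],[0,0,0,0,0,0,-1]]])

```text
time: 11.43
tool_pos: [0.623, 0.076, 0.1457]
tool_rot: [0.383, 0.923, 0.03, 0.014]
contact_force: [-1.9, 1.8, 6.7]
gripper_width: 0.521
```

```bash
python3 - <<'E'
from h import *
s=log();print(s["tool_pos"],Rt(s).as_matrix(),s["contact_force"],s["gripper_width"])
f,W,_,T,K=cloud("scene");cv2.imwrite('pics/s6.png',f[:,:,::-1])
F=np.radians(-86.3);fa=np.array([np.cos(F),np.sin(F),0])
c=np.array([.622,.0895,0])
arc(c+.0225*fa,np.cross([0,0,1],fa),90,20,.004)
E
```

```text
[0.6230192  0.07596676 0.14565075] [[ 0.99780382  0.04493384  0.04866714]
 [ 0.06618642 -0.70547556 -0.70563701]
 [ 0.0026265   0.7073084  -0.70690022]] [-1.92372437  1.75475939  6.68299981] 0.5208692319311338
[[0.9,-0.0,0.0,-0.0,0.21,0.19,-1],[0.9,-0.0,0.0,-0.0,0.21,0.19,-1],[0.9,-0.0,0.0,-0.0,0.21,0.19,-1],[0.9,-0.0,0.0,-0.0,0.21,0.19,-1],[0.9,-0.0,0.0,-0.0,0.21,0.19,-1],[0.9,-0.0,0.0,-0.0,0.21,0.19,-1],[0.9,-0.0,0.0,-0.0,0.21,0.19,-1],[0.9,-0.0,0.0,-0.0,0.21,0.19,-1]]
[[0.9,-0.0,0.0,-0.0,0.21,0.19,-1],[0.9,-0.0,0.0,-0.0,0.21,0.19,-1],[0.9,-0.0,0.0,-0.0,0.21,0.19,-1],[0.9,-0.0,0.0,-0.0,0.21,0.19,-1],[0.9,-0.0,0.0,-0.0,0.21,0.19,-1],[0.9,-0.0,0.0,-0.0,0.21,0.19,-1],[0.9,-0.0,0.0,-0.0,0.21,0.19,-1],[0.9,-0.0,0.0,-0.0,0.21,0.19,-1]]
[[0.9,-0.0,0.0,-0.0,0.2,0.19,-1],[0.9,-0.0,0.0,-0.0,0.2,0.19,-1],[0.9,-0.0,0.0,-0.0,0.2,0.19,-1],[0.9,-0.0,0.0,-0.0,0.2,0.19,-1]]
end [ 0.633  -0.0783  0.0129] [[0.998, 0.045, -0.043], [0.062, -0.706, 0.706], [0.002, -0.707, -0.707]]
```

View pics/s6.png

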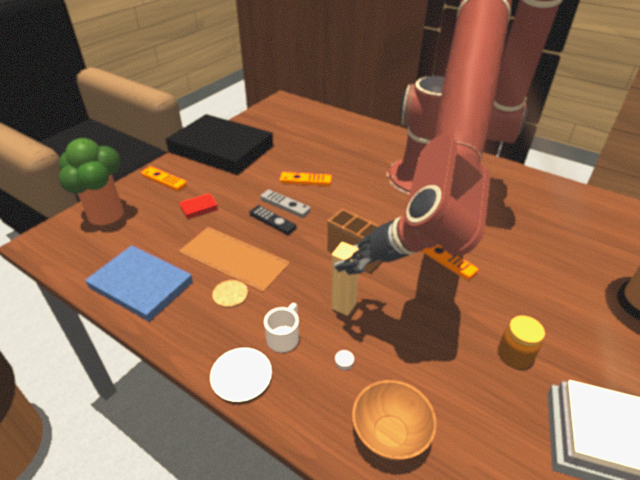

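Request:
carry_out(moves=[[[0.9,0,0,0,0.22,0.17,-1],[0.9,0,0,0,0.21,0.18,-1],[0.9,0,0,0,0.21,0.19,-1],[0.9,0,0,0,0.21,0.19,-1],[0.9,0,0,0,0.21,0.19,-1],[0.9,0,0,0,0.21,0.19,-1],[0,0,0,0,0,0,-1],[0,0,0,0,0,0,-1]]])

```text
time: 12.15
tool_pos: [0.6268, 0.0079, 0.1349]
tool_rot: [0.157, 0.987, 0.032, 0.006]
contact_force: [1.1, -0.1, -1.9]
gripper_width: 0.517
```

Request:
carry_out(moves=[[[0.9,0,0,0,0.21,0.19,-1],[0.9,0,0,0,0.21,0.19,-1],[0.9,0,0,0,0.21,0.19,-1],[0.9,0,0,0,0.21,0.19,-1],[0.9,0,0,0,0.21,0.19,-1],[0.9,0,0,0,0.21,0.19,-1],[0,0,0,0,0,0,-1],[0,0,0,0,0,0,-1]]])

```text
time: 12.82
tool_pos: [0.6305, -0.0458, 0.0953]
tool_rot: [-0.078, 0.996, 0.033, -0.003]
contact_force: [-0.3, -0.1, -1.9]
gripper_width: 0.521
```

Request:
carry_out(moves=[[[0.9,0,0,0,0.2,0.19,-1],[0.9,0,0,0,0.2,0.19,-1],[0.9,0,0,0,0.2,0.19,-1],[0.9,0,0,0,0.2,0.19,-1],[0,0,0,0,0,0,-1],[0,0,0,0,0,0,-1],[0,0,0,0,0,0,-1]]])

```text
time: 13.4
tool_pos: [0.6322, -0.0666, 0.058]
tool_rot: [-0.232, 0.972, 0.033, -0.008]
contact_force: [-0.3, 0.5, -4.8]
gripper_width: 0.521
```

```bash
python3 - <<'E'
from h import *
s=log();print(s["tool_pos"],Rt(s).as_matrix(),s["contact_force"],s["gripper_width"])
f,W,_,T,K=cloud("scene");cv2.imwrite('pics/s7.png',f[:,:,::-1])
arc(s["tool_pos"]*0+[.6234,.067,0],[1,.066,0],18,4,0)
E
```

```text
[ 0.63218229 -0.06659882  0.05800159] [[ 9.97661347e-01  6.11922389e-02 -3.04523532e-02]
 [ 6.83490927e-02 -8.89974300e-01  4.50859342e-01]
 [ 4.87280814e-04 -4.51886329e-01 -8.92075394e-01]] [-0.25132114  0.47161779 -4.7846009 ] 0.5208204139142365
[[0.9,0.0,-0.0,-0.0,0.21,0.19,-1],[0.9,0.0,-0.0,-0.0,0.21,0.19,-1],[0.9,0.0,-0.0,-0.0,0.21,0.19,-1],[0.9,0.0,-0.0,-0.0,0.21,0.19,-1]]
end [ 0.6331 -0.0779  0.0142] [[0.998, 0.05, -0.047], [0.068, -0.707, 0.704], [0.002, -0.706, -0.709]]
```

View pics/s7.png

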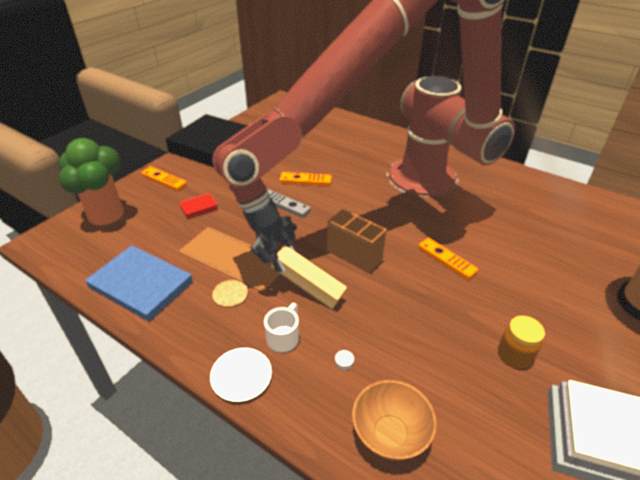

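Request:
carry_out(moves=[[[0.9,0,0,0,0.2,0.19,-1],[0.9,0,0,0,0.2,0.19,-1],[0.9,0,0,0,0.2,0.19,-1],[0.8,0,0,0,0.2,0.19,-1],[0,0,0,0,0,0,-1],[0,0,0,0,0,0,-1],[0,0,0,0,0,0,-1]]])

```text
time: 14.03
tool_pos: [0.6337, -0.077, 0.0162]
tool_rot: [-0.377, 0.926, 0.032, -0.012]
contact_force: [1.2, 0.2, -3.4]
gripper_width: 0.52
```

```bash
python3 - <<'E'
from h import *
s=log();print(s["tool_pos"],Rt(s).as_matrix(),s["contact_force"],s["gripper_width"])
f,W,_,T,K=cloud("scene");cv2.imwrite('pics/s8.png',f[160:400,160:480,::-1].repeat(2,0).repeat(2,1))
E
```

```text
[ 0.63368398 -0.07696088  0.01617077] [[ 0.99772331  0.04999595 -0.04526151]
 [ 0.06739125 -0.71350627  0.69740034]
 [ 0.00257282 -0.6988628  -0.71525112]] [ 1.19494938  0.20418639 -3.3862073 ] 0.5195569889315771
```

View pics/s8.png

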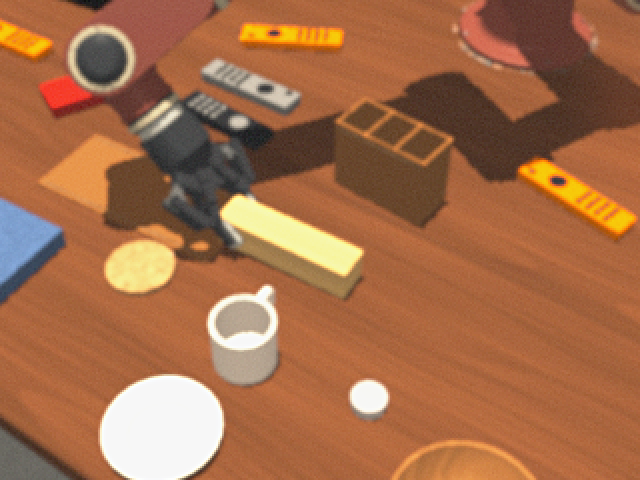

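Request:
carry_out(moves=[[[0,0,0,0,0.04,0.04,-1],[0,0,0,0,0,0,-1],[0,0,0,0,0.02,0.02,-1],[0,0,0,0,0,0,-1],[0,0,0,0,0,0,-1]]])

```text
time: 14.5
tool_pos: [0.6334, -0.0772, 0.0144]
tool_rot: [-0.379, 0.925, 0.032, -0.012]
contact_force: [-1.3, 0.4, 7.4]
gripper_width: 0.519
```

Request:
carry_out(moves=[[[0,0,0,0,0,0,-0.2],[0,0,0,0,0,0,0.4],[0,0,0,0,0,0,1],[0,0,0,0,0,0,1],[0,0,0,0,0,0,1],[0,0,0,0,0,0,1],[0,0,0,0,0,0,1]]])

```text
time: 15.08
tool_pos: [0.6326, -0.0774, 0.0115]
tool_rot: [-0.379, 0.925, 0.031, -0.012]
contact_force: [0.1, 0.1, -1.3]
gripper_width: 1.0
```

```bash
python3 - <<'E'
from h import *
s=log();print(s["tool_pos"],s["contact_force"],s["gripper_width"])
e=np.array([np.cos(np.radians(-86.3)),np.sin(np.radians(-86.3)),0])
c=np.array([.622,.0895,0])+.1125*e; print("expected c",c)
Q=Rt(s);p=s["tool_pos"]; z=Q.as_matrix()[:,2]
Qa=frame(-86.3,1,30)
g=c-.065*e+[0,0,.027]; P=tcp_from_grasp(g,Qa); pre=P-.08*Qa.as_matrix()[:,2]+[0,0,.01]
wp=[(p-.09*z,Q),(np.array([.63,-.03,.21]),frame(-86.3,1,0)),(pre+[0,0.0,.07],Qa)]
print(pre,P)
plan(wp,1)
L=fit();q=s["joint_pos"]
for w in wp+[(P,Qa)]: q=check(*w,q,L)
E
```

```text
[ 0.63259899 -0.07740022  0.0115203 ] [ 0.0604148  0.1324079 -1.282078 ] 0.9999913780723879
expected c [ 0.62925988 -0.02276551  0.        ]
[0.62308737 0.07268512 0.09008736] [0.62566866 0.0327685  0.01080532]
t 15.08
3
[[0.0,0.0,0.0,0.0,0.0,-0.75,1],[0.0,0.0,0.0,-0.0,-0.0,-0.75,1],[0.0,0.0,0.0,0.0,-0.0,-0.75,1]]
9
[[-0.99,0.0,0.0,0.0,-0.48,-0.05,1],[-0.99,0.0,0.0,0.0,-0.47,-0.09,1],[-0.99,0.0,0.0,0.0,-0.46,-0.13,1],[-0.99,0.0,0.0,0.0,-0.45,-0.17,1],[-0.99,0.0,0.0,0.0,-0.44,-0.21,1],[-0.99,0.0,0.0,0.0,-0.42,-0.25,1],[-0.99,0.0,0.0,0.0,-0.39,-0.28,1],[-0.99,0.0,0.0,0.0,-0.37,-0.31,1]]
[[-0.99,0.0,0.0,0.0,-0.34,-0.35,1]]
6
[[-1.0,0.0,0.0,-0.0,-0.43,0.21,1],[-1.0,0.0,-0.0,-0.0,-0.45,0.17,1],[-1.0,-0.0,-0.0,-0.0,-0.46,0.13,1],[-1.0,-0.0,0.0,-0.0,-0.47,0.09,1],[-1.0,-0.0,0.0,-0.0,-0.47,0.05,1],[-1.0,-0.0,0.0,-0.0,-0.48,0.01,1]]
 [-0.58  0.51  1.48  0.6   1.67 -0.75] err 0.0 margin 0.95
 [-0.17  0.08  1.62 -0.    1.44 -0.23] err 0.0 margin 0.96
 [ 0.22  0.2   1.64 -0.52  1.41  0.27] err 0.0 margin 0.5
 [ 0.16  0.36  1.72 -0.57  1.17  0.35] err 0.0 margin 0.45
```

Request:
carry_out(moves=[[[0,0,0,0,0,-0.75,1],[0,0,0,0,0,-0.75,1],[0,0,0,0,0,-0.75,1],[-0.99,0,0,0,-0.48,-0.05,1],[-0.99,0,0,0,-0.47,-0.09,1],[-0.99,0,0,0,-0.46,-0.13,1],[-0.99,0,0,0,-0.45,-0.17,1],[-0.99,0,0,0,-0.44,-0.21,1]]])

```text
time: 15.75
tool_pos: [0.6328, -0.0792, 0.1513]
tool_rot: [-0.169, 0.985, 0.032, -0.005]
contact_force: [0.3, 0.8, 0.0]
gripper_width: 1.001
```

Request:
carry_out(moves=[[[-0.99,0,0,0,-0.42,-0.25,1],[-0.99,0,0,0,-0.39,-0.28,1],[-0.99,0,0,0,-0.37,-0.31,1],[-0.99,0,0,0,-0.34,-0.35,1],[-1,0,0,0,-0.43,0.21,1],[-1,0,0,0,-0.45,0.17,1],[-1,0,0,0,-0.46,0.13,1],[-1,0,0,0,-0.47,0.09,1]]])

```text
time: 16.42
tool_pos: [0.625, 0.0399, 0.1773]
tool_rot: [0.176, 0.984, 0.032, 0.008]
contact_force: [-0.1, -0.0, -0.6]
gripper_width: 0.997
```

Request:
carry_out(moves=[[[-1,0,0,0,-0.47,0.05,1],[-1,0,0,0,-0.48,0.01,1],[0,0,0,0,0,0,1],[0,0,0,0,0,0,1],[0,0,0,0,0,0,1]]])

```text
time: 16.83
tool_pos: [0.6228, 0.073, 0.1597]
tool_rot: [0.259, 0.965, 0.032, 0.009]
contact_force: [-0.4, -0.2, 0.9]
gripper_width: 0.998
```

```bash
cat >> h.py <<'E'
def beamlie(f,W,seed,zlo=.03,zhi=.07):
    m=((f[...,0]>140)&(f[...,1]>105)&(W[...,2]>zlo)&(W[...,2]<zhi)).astype(np.uint8)
    d=np.linalg.norm(W[...,:2]-np.array(seed),axis=-1); m[~(d<.13)]=0
    k,l,st,_=cv2.connectedComponentsWithStats(m); i=1+np.argmax(st[1:,4]); p=W[l==i]; return len(p),np.median(p[:,2]).round(4),rect(p)
E
python3 - <<'E'
from h import *
s=log();print(s["tool_pos"],Rt(s).as_matrix(),s["contact_force"],s["gripper_width"])
f,W,_,T,K=cloud("wrist");cv2.imwrite('pics/w9.png',f[:,:,::-1]); print(beamlie(f,W,(.629,-.023)))
f,W,_,T,K=cloud("top");cv2.imwrite('pics/t9.png',f[:,:,::-1]); print(beamlie(f,W,(.629,-.023)))
f,W,_,T,K=cloud("scene"); print(beamlie(f,W,(.629,-.023)))
E
```

```text
[0.62275746 0.07301684 0.15970086] [[ 9.97802600e-01  5.70101003e-02  3.37612076e-02]
 [ 6.62529458e-02 -8.64033666e-01 -4.99055479e-01]
 [ 7.19617122e-04  5.00195634e-01 -8.65912126e-01]] [-0.37158728 -0.18633374  0.89223184] 0.9978105105866355
(7002, np.float64(0.047), (array([629.1, -21.2]), 181.3, 45.0, -85.71))
(925, np.float64(0.0455), (array([629.1, -23.5]), 179.8, 48.5, -84.79))
(1310, np.float64(0.0454), (array([632.2, -21. ]), 182.1, 50.3, -84.94))
```

View pics/w9.png

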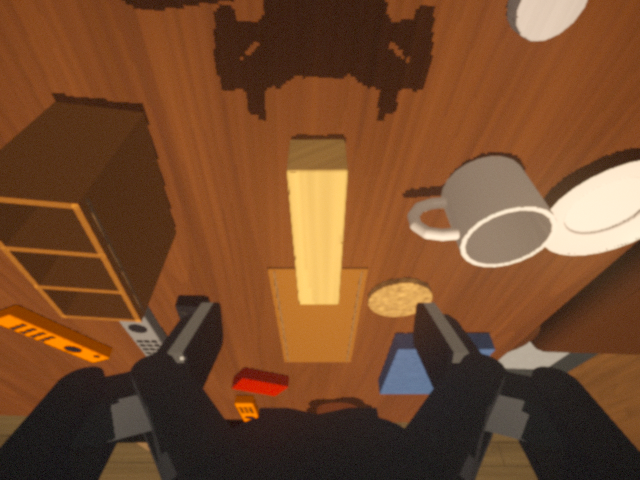

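View pics/t9.png

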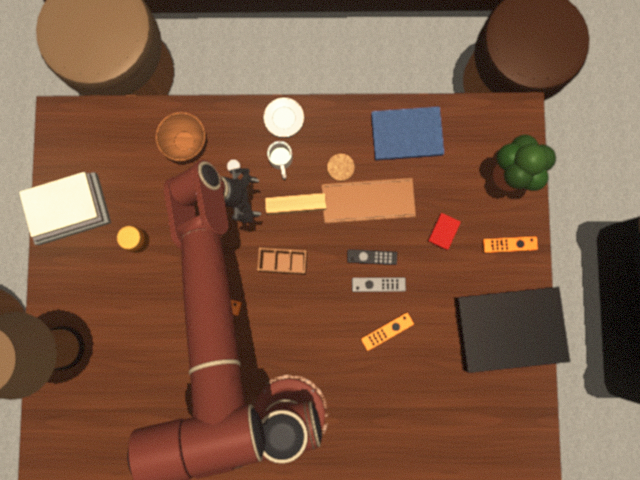

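```bash
python3 - <<'E'
from h import *
e=np.array([np.cos(np.radians(-86)),np.sin(np.radians(-86)),0])
c=np.array([.629,-.022,0])
Qa=frame(-86,1,30)
g=c-.065*e+[0,0,.029]; P=tcp_from_grasp(g,Qa); pre=P-.07*Qa.as_matrix()[:,2]
print(pre,P); plan([(pre,Qa),(P,Qa)],1)
E
```

```text
[0.62267658 0.06842918 0.0734271 ] [0.62511805 0.03351444 0.01280532]
t 16.98
3
[[0.0,0.0,-0.02,-0.01,-0.34,0.65,1],[0.0,0.0,-0.02,-0.01,-0.34,0.65,1],[0.0,0.0,-0.02,-0.01,-0.34,0.65,1]]
2
[[0.0,0.0,0.0,-0.0,0.0,0.87,1],[0.0,0.0,0.0,0.0,0.0,0.87,1]]
```

Request:
carry_out(moves=[[[0,0,0,0,-0.34,0.65,1],[0,0,0,0,-0.34,0.65,1],[0,0,0,0,-0.34,0.65,1],[0,0,0,0,0,0.87,1],[0,0,0,0,0,0.87,1],[0,0,0,0,0,0,1],[0,0,0,0,0,0,1],[0,0,0,0,0,0,1]]])

```text
time: 17.65
tool_pos: [0.6267, 0.0342, 0.0133]
tool_rot: [0.259, 0.965, 0.031, 0.01]
contact_force: [0.4, 0.3, 0.3]
gripper_width: 1.005
```

Request:
carry_out(moves=[[[0,0,0,0,0,0,0.4],[0,0,0,0,0,0,0],[0,0,0,0,0,0,-0.4],[0,0,0,0,0,0,-1],[0,0,0,0,0,0,-1],[0,0,0,0,0,0,-1],[0,0,0,0,0,0,-1],[0,0,0,0,0,0,-1]]])

```text
time: 18.32
tool_pos: [0.6264, 0.0354, 0.0133]
tool_rot: [0.259, 0.965, 0.032, 0.01]
contact_force: [-1.9, 2.8, 6.2]
gripper_width: 0.521
```

```bash
python3 - <<'E'
from h import *
s=log();print(s["tool_pos"],Rt(s).as_matrix(),s["contact_force"],s["gripper_width"])
F=np.radians(-86);e=np.array([np.cos(F),np.sin(F),0])
c=np.array([.629,-.022,0])
arc(c+.09*e,np.cross([0,0,1],e),90,20,.008)
E
```

```text
[0.6264331  0.03539271 0.01328333] [[ 0.99779269  0.0557545   0.03607199]
 [ 0.06632234 -0.86394591 -0.49919818]
 [ 0.0033317   0.50048867 -0.86573668]] [-1.90299364  2.81147381  6.22863661] 0.5214023316456688
[[0.9,-0.0,0.0,0.0,0.18,-0.24,-1],[0.9,-0.0,0.0,0.0,0.18,-0.24,-1],[0.9,-0.0,0.0,0.0,0.18,-0.24,-1],[0.9,-0.0,0.0,0.0,0.18,-0.24,-1],[0.9,-0.0,0.0,0.0,0.18,-0.24,-1],[0.9,-0.0,0.0,0.0,0.18,-0.24,-1],[0.9,-0.0,0.0,0.0,0.18,-0.24,-1],[0.9,-0.0,0.0,0.0,0.18,-0.24,-1]]
[[0.9,-0.0,0.0,0.0,0.18,-0.24,-1],[0.9,-0.0,0.0,0.0,0.17,-0.24,-1],[0.9,-0.0,0.0,0.0,0.17,-0.24,-1],[0.9,-0.0,0.0,0.0,0.17,-0.24,-1],[0.9,-0.0,0.0,0.0,0.17,-0.24,-1],[0.9,-0.0,0.0,0.0,0.17,-0.24,-1],[0.9,-0.0,0.0,0.0,0.17,-0.24,-1],[0.9,-0.0,0.0,0.0,0.17,-0.24,-1]]
[[0.9,-0.0,0.0,0.0,0.17,-0.24,-1],[0.9,-0.0,0.0,0.0,0.17,-0.24,-1],[0.9,-0.0,0.0,0.0,0.17,-0.24,-1],[0.9,-0.0,0.0,0.0,0.17,-0.24,-1]]
end [ 0.6376 -0.1249  0.1554] [[0.998, 0.03, -0.059], [0.066, -0.5, 0.864], [-0.003, -0.866, -0.5]]
```

Request:
carry_out(moves=[[[0.9,0,0,0,0.18,-0.24,-1],[0.9,0,0,0,0.18,-0.24,-1],[0.9,0,0,0,0.18,-0.24,-1],[0.9,0,0,0,0.18,-0.24,-1],[0.9,0,0,0,0.18,-0.24,-1],[0.9,0,0,0,0.18,-0.24,-1],[0,0,0,0,0,0,-1],[0,0,0,0,0,0,-1]]])

```text
time: 18.98
tool_pos: [0.6266, 0.0116, 0.0792]
tool_rot: [0.027, 0.999, 0.032, 0.001]
contact_force: [-0.1, 0.1, -3.5]
gripper_width: 0.518
```

Request:
carry_out(moves=[[[0.9,0,0,0,0.18,-0.24,-1],[0.9,0,0,0,0.18,-0.24,-1],[0.9,0,0,0,0.18,-0.24,-1],[0.9,0,0,0,0.17,-0.24,-1],[0.9,0,0,0,0.17,-0.24,-1],[0.9,0,0,0,0.17,-0.24,-1],[0,0,0,0,0,0,-1],[0,0,0,0,0,0,-1]]])

```text
time: 19.65
tool_pos: [0.6291, -0.0368, 0.1278]
tool_rot: [-0.207, 0.978, 0.032, -0.008]
contact_force: [-0.9, 0.2, -4.5]
gripper_width: 0.515
```

```bash
python3 - <<'E'
from h import *
s=log();print(s["tool_pos"],s["contact_force"],s["gripper_width"])
f,W,_,T,K=cloud("scene");cv2.imwrite('pics/s10.png',f[160:400,160:480,::-1].repeat(2,0).repeat(2,1))
E
```

```text
[ 0.62909137 -0.03682885  0.12779655] [-0.88114186  0.20566943 -4.50016459] 0.5150928186407011
```

View pics/s10.png

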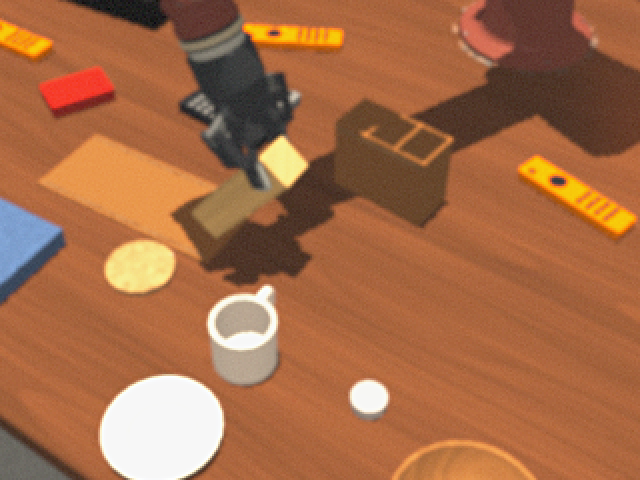

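Request:
carry_out(moves=[[[0.9,0,0,0,0.17,-0.24,-1],[0.9,0,0,0,0.17,-0.24,-1],[0.9,0,0,0,0.17,-0.24,-1],[0.9,0,0,0,0.17,-0.24,-1],[0.9,0,0,0,0.17,-0.24,-1],[0.9,0,0,0,0.17,-0.24,-1],[0.9,0,0,0,0.17,-0.24,-1],[0.9,0,0,0,0.17,-0.24,-1]]])

```text
time: 20.37
tool_pos: [0.6361, -0.1248, 0.1532]
tool_rot: [-0.5, 0.865, 0.029, -0.017]
contact_force: [0.6, 0.1, -4.4]
gripper_width: 0.518
```

Request:
carry_out(moves=[[[0,0,0,0,0,0,-1],[0,0,0,0,0,0,-1],[0,0,0,0,0,0,-1],[0,0,0,0,0,0,-1]]])

```text
time: 20.7
tool_pos: [0.6358, -0.1243, 0.1536]
tool_rot: [-0.499, 0.866, 0.03, -0.017]
contact_force: [-0.1, -0.8, -3.8]
gripper_width: 0.515
```

```bash
cat >> h.py <<'E'
def column(c,zmax=.2):
    f,W,_,T,K=cloud("scene")
    m=(f[...,0]>110)&(f[...,1]>80)&(f[...,2]<140)&(W[...,2]>.008)&(W[...,2]<zmax)&(abs(W[...,0]-c[0])<.06)&(abs(W[...,1]-c[1])<.06)
    p=W[m]
    for z in np.arange(.02,zmax,.03):
        k=abs(p[:,2]-z)<.01
        if k.any(): print(round(z,2),k.sum(),np.percentile(p[k],3,axis=0).round(3),np.percentile(p[k],97,axis=0).round(3))
    return f
E
python3 - <<'E'
from h import *
s=log();print(s["tool_pos"],Rt(s).as_matrix(),s["contact_force"],s["gripper_width"])
f=column((.637,-.13));cv2.imwrite('pics/s11.png',f[160:400,160:480,::-1].repeat(2,0).repeat(2,1))
f,W,_,T,K=cloud("top"); print(beamtop(W,f))
E
```

```text
[ 0.63581649 -0.12428397  0.15361297] [[ 9.97670498e-01  3.42532718e-02 -5.89939916e-02]
 [ 6.82171358e-02 -5.00854126e-01  8.62839248e-01]
 [ 7.68313910e-06 -8.64853663e-01 -5.02024045e-01]] [-0.06434388 -0.84385651 -3.81384532] 0.5151351952442801
0.02 123 [ 0.617 -0.157  0.01 ] [ 0.664 -0.115  0.029]
0.05 118 [ 0.62  -0.157  0.041] [ 0.663 -0.114  0.06 ]
0.08 125 [ 0.622 -0.156  0.071] [ 0.663 -0.112  0.089]
0.11 138 [ 0.618 -0.153  0.101] [ 0.663 -0.111  0.119]
0.14 110 [ 0.619 -0.151  0.131] [ 0.664 -0.11   0.149]
0.17 142 [ 0.614 -0.169  0.16 ] [ 0.667 -0.109  0.18 ]
0.2 4 [ 0.584 -0.178  0.191] [ 0.654 -0.166  0.198]
(307, array([ 0.6349, -0.1352,  0.1844]), (array([ 660.3, -143.9]), 108.8, 57.7, -17.49))
```

View pics/s11.png

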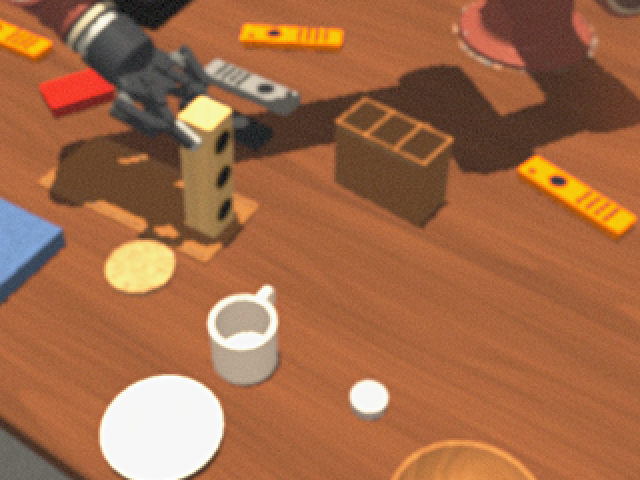

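```bash
python3 - <<'E'
from h import *
arc(np.array([.638,-.1365,.003]),[1,.067,0],2.6,1,.002)
s=state(); plan([(s["tool_pos"]-[0,0,.002],Rt(s))],-1)
E
```

```text
[[0.52,0.0,-0.0,-0.0,0.03,-0.18,-1]]
end [ 0.6363 -0.1315  0.1564] [[0.998, 0.032, -0.06], [0.068, -0.461, 0.885], [0.001, -0.887, -0.462]]
t 20.8
1
[[0.0,0.0,0.0,-0.0,0.04,0.03,-1]]
```

Request:
carry_out(moves=[[[0.52,0,0,0,0.03,-0.18,-1],[0,0,0,0,0,0,-1],[0,0,0,0,0,0,-1],[0,0,0,0,0.04,0.03,-1],[0,0,0,0,0,0,-1],[0,0,0,0,0,0,-1]]])

```text
time: 21.3
tool_pos: [0.6362, -0.1321, 0.1545]
tool_rot: [-0.519, 0.854, 0.029, -0.017]
contact_force: [0.0, -0.1, -4.2]
gripper_width: 0.518
```

Request:
carry_out(moves=[[[0,0,0,0,0.04,0.02,-1],[0,0,0,0,0,0,-1],[0,0,0,0,0,0,-1]]])

```text
time: 21.55
tool_pos: [0.6362, -0.1324, 0.1525]
tool_rot: [-0.519, 0.854, 0.028, -0.017]
contact_force: [-0.1, -0.5, -4.3]
gripper_width: 0.521
```

```bash
python3 - <<'E'
from h import *
s=log();print(s["tool_pos"],s["contact_force"],s["gripper_width"])
column((.637,-.13),.15)
f,W,_,T,K=cloud("top"); print(beamtop(W,f))
E
```

```text
[ 0.63622831 -0.13241317  0.15253881] [-0.12828562 -0.51675773 -4.26730811] 0.5208735308562976
0.02 129 [ 0.62  -0.159  0.011] [ 0.663 -0.117  0.029]
0.05 124 [ 0.621 -0.159  0.041] [ 0.663 -0.117  0.059]
0.08 129 [ 0.618 -0.159  0.07 ] [ 0.663 -0.117  0.089]
0.11 148 [ 0.618 -0.159  0.101] [ 0.663 -0.117  0.12 ]
0.14 106 [ 0.62  -0.156  0.131] [ 0.667 -0.118  0.149]
(310, array([ 0.636 , -0.1462,  0.1825]), (array([ 657.9, -149.8]), 98.8, 55.4, -13.17))
```

Request:
carry_out(moves=[[[0,0,0,0,0.04,0.02,-1],[0,0,0,0,0,0,-1],[0,0,0,0,0,0,-1]]])

```text
time: 21.9
tool_pos: [0.6365, -0.1327, 0.1515]
tool_rot: [-0.519, 0.854, 0.029, -0.016]
contact_force: [-0.4, -0.3, -0.6]
gripper_width: 0.521
```

Request:
carry_out(moves=[[[0,0,0,0,0.04,0.02,-1],[0,0,0,0,0,0,-1],[0,0,0,0,0,0,-1]]])

```text
time: 22.15
tool_pos: [0.6365, -0.1328, 0.1515]
tool_rot: [-0.52, 0.854, 0.029, -0.016]
contact_force: [-1.5, 0.1, 6.2]
gripper_width: 0.517
```

Down. Release and regrasp from behind.

Request:
carry_out(moves=[[[0,0,0,0,0,0,-0.2],[0,0,0,0,0,0,0.4],[0,0,0,0,0,0,1],[0,0,0,0,0,0,1],[0,0,0,0,0,0,1],[0,0,0,0,0,0,1],[0,0,0,0,0,0,1]]])

```text
time: 22.73
tool_pos: [0.6363, -0.1325, 0.149]
tool_rot: [-0.519, 0.854, 0.028, -0.017]
contact_force: [0.2, -0.2, 1.3]
gripper_width: 0.999
```

```bash
python3 - <<'E'
from h import *
s=log();print(s["tool_pos"],s["contact_force"],s["gripper_width"])
column((.637,-.13),.14)
e=np.array([np.cos(np.radians(-86.3)),np.sin(np.radians(-86.3)),0])
c=np.array([.639,-.1375,0])
Q=Rt(s);p=s["tool_pos"]; z=Q.as_matrix()[:,2]
Qa=frame(-86.3,1,42)
g=c+[0,0,.158]; P=tcp_from_grasp(g,Qa); pre=P-.09*Qa.as_matrix()[:,2]
wp=[(p-.10*z,Q),(c+[0,-.04,.30],frame(-86.3,1,-15)),(pre,Qa)]
print(pre,P)
plan(wp,1)
L=fit();q=s["joint_pos"]
for w in wp+[(P,Qa)]: q=check(*w,q,L)
E
```

```text
[ 0.63627032 -0.1325051   0.14896376] [ 0.24916317 -0.15730317  1.29272519] 0.9988396448639946
0.02 117 [ 0.62  -0.158  0.01 ] [ 0.664 -0.116  0.029]
0.05 126 [ 0.62  -0.158  0.041] [ 0.664 -0.116  0.059]
0.08 121 [ 0.618 -0.158  0.071] [ 0.664 -0.116  0.09 ]
0.11 152 [ 0.62  -0.158  0.101] [ 0.664 -0.117  0.119]
0.14 63 [ 0.62  -0.155  0.131] [ 0.663 -0.117  0.139]
[ 0.63592123 -0.08989043  0.21098623] [ 0.63980748 -0.14998666  0.14410319]
t 22.78
3
[[0.0,-0.0,-0.0,-0.0,0.0,-0.83,1],[0.0,-0.0,-0.0,-0.0,0.0,-0.83,1],[0.0,-0.0,-0.0,-0.0,0.0,-0.83,1]]
10
[[-0.95,0.0,0.0,-0.0,-0.28,-0.02,1],[-0.95,0.0,0.0,-0.0,-0.28,-0.05,1],[-0.95,0.0,0.0,-0.0,-0.28,-0.07,1],[-0.95,0.0,0.0,-0.0,-0.27,-0.09,1],[-0.95,0.0,0.0,-0.0,-0.26,-0.11,1],[-0.95,0.0,0.0,-0.0,-0.25,-0.14,1],[-0.95,0.0,0.0,-0.0,-0.24,-0.16,1],[-0.95,0.0,0.0,-0.0,-0.22,-0.18,1]]
[[-0.95,0.0,0.0,-0.0,-0.21,-0.19,1],[-0.95,0.0,0.0,-0.0,-0.19,-0.21,1]]
12
[[-0.95,-0.0,-0.0,0.01,-0.13,0.23,1],[-0.95,0.0,0.0,0.01,-0.15,0.21,1],[-0.95,0.0,0.0,0.01,-0.16,0.2,1],[-0.95,-0.0,0.0,0.01,-0.18,0.19,1],[-0.95,0.0,-0.0,0.01,-0.2,0.17,1],[-0.95,-0.0,0.0,0.01,-0.21,0.16,1],[-0.95,0.0,-0.0,0.01,-0.22,0.14,1],[-0.95,0.0,0.0,0.01,-0.23,0.12,1]]
[[-0.95,-0.0,0.0,0.01,-0.24,0.1,1],[-0.95,-0.0,0.0,0.01,-0.25,0.08,1],[-0.95,-0.0,0.0,0.01,-0.25,0.06,1],[-0.95,0.0,-0.0,0.01,-0.26,0.04,1]]
 [-0.71  0.61  1.24  0.8   2.06 -0.68] err 0.0 margin 0.56
 [-0.48  0.18  1.38  0.23  1.72 -0.52] err 0.0 margin 0.9
 [ 0.04  0.14  1.68 -0.75  1.37  0.15] err 0.0 margin 0.27
 [-0.06  0.21  1.72 -0.78  1.23  0.16] err 0.0 margin 0.24
```

Request:
carry_out(moves=[[[0,0,0,0,0,-0.83,1],[0,0,0,0,0,-0.83,1],[0,0,0,0,0,-0.83,1],[-0.95,0,0,0,-0.28,-0.02,1],[-0.95,0,0,0,-0.28,-0.05,1],[-0.95,0,0,0,-0.28,-0.07,1],[-0.95,0,0,0,-0.27,-0.09,1],[-0.95,0,0,0,-0.26,-0.11,1]]])

```text
time: 23.45
tool_pos: [0.6406, -0.199, 0.2482]
tool_rot: [-0.33, 0.943, 0.031, -0.01]
contact_force: [1.0, 0.4, -0.2]
gripper_width: 1.0
```

Request:
carry_out(moves=[[[-0.95,0,0,0,-0.25,-0.14,1],[-0.95,0,0,0,-0.24,-0.16,1],[-0.95,0,0,0,-0.22,-0.18,1],[-0.95,0,0,0,-0.21,-0.19,1],[-0.95,0,0,0,-0.19,-0.21,1],[-0.95,0,0,0.01,-0.13,0.23,1],[-0.95,0,0,0.01,-0.15,0.21,1],[-0.95,0,0,0.01,-0.16,0.2,1]]])

```text
time: 24.12
tool_pos: [0.6391, -0.1549, 0.2793]
tool_rot: [-0.005, 0.999, 0.033, 0.002]
contact_force: [-1.1, -0.1, -0.9]
gripper_width: 0.997
```

Request:
carry_out(moves=[[[-0.95,0,0,0.01,-0.18,0.19,1],[-0.95,0,0,0.01,-0.2,0.17,1],[-0.95,0,0,0.01,-0.21,0.16,1],[-0.95,0,0,0.01,-0.22,0.14,1],[-0.95,0,0,0.01,-0.23,0.12,1],[-0.95,0,0,0.01,-0.24,0.1,1],[0,0,0,0,0,0,1],[0,0,0,0,0,0,1]]])

```text
time: 24.78
tool_pos: [0.6378, -0.1097, 0.2318]
tool_rot: [0.238, 0.971, 0.033, 0.007]
contact_force: [0.5, 0.5, 0.3]
gripper_width: 1.0
```

```bash
python3 - <<'E'
from h import *
s=log();print(s["tool_pos"],s["contact_force"])
c=np.array([.639,-.1375,0])
Qa=frame(-86.3,1,42)
g=c+[0,0,.158]; P=tcp_from_grasp(g,Qa); pre=P-.09*Qa.as_matrix()[:,2]
plan([(pre,Qa),(P,Qa)],1)
f,W,_,T,K=cloud("wrist");cv2.imwrite('pics/w12.png',f[:,:,::-1])
E
```

```text
[ 0.63778467 -0.10973317  0.23177848] [0.52805559 0.50500974 0.32801756]
t 24.78
3
[[-0.96,-0.0,0.02,-0.0,-0.23,0.08,1],[-0.96,-0.0,0.02,-0.0,-0.23,0.06,1],[-0.96,-0.0,0.02,-0.0,-0.24,0.04,1]]
3
[[0.0,0.0,0.0,0.0,-0.0,0.75,1],[0.0,0.0,0.0,-0.0,-0.0,0.75,1],[0.0,0.0,0.0,0.0,0.0,0.75,1]]
```

View pics/w12.png

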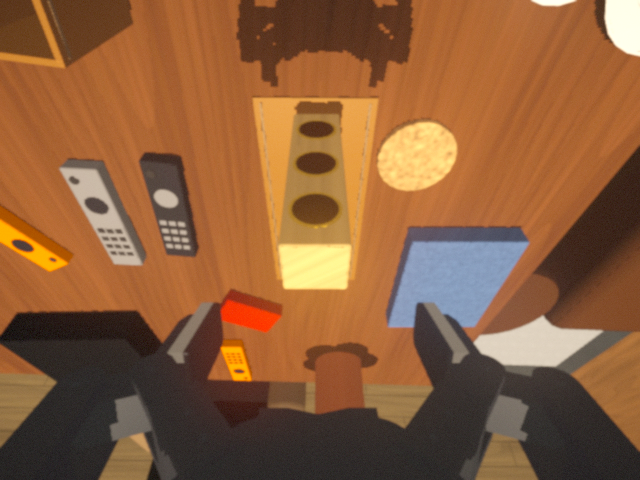

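Request:
carry_out(moves=[[[-0.96,0,0,0,-0.23,0.08,1],[-0.96,0,0,0,-0.23,0.06,1],[-0.96,0,0,0,-0.24,0.04,1],[0,0,0,0,0,0.75,1],[0,0,0,0,0,0.75,1],[0,0,0,0,0,0.75,1],[0,0,0,0,0,0,1],[0,0,0,0,0,0,1]]])

```text
time: 25.5
tool_pos: [0.6405, -0.1536, 0.1448]
tool_rot: [0.359, 0.933, 0.029, 0.011]
contact_force: [-0.8, 0.2, -0.4]
gripper_width: 1.003
```

Request:
carry_out(moves=[[[0,0,0,0,0,0,0.4],[0,0,0,0,0,0,0],[0,0,0,0,0,0,-0.4],[0,0,0,0,0,0,-1],[0,0,0,0,0,0,-1],[0,0,0,0,0,0,-1],[0,0,0,0,0,0,-1],[0,0,0,0,0,0,-1]]])

```text
time: 26.17
tool_pos: [0.6419, -0.1513, 0.1476]
tool_rot: [0.36, 0.933, 0.03, 0.013]
contact_force: [-2.6, 1.1, 5.6]
gripper_width: 0.523
```

```bash
python3 - <<'E'
from h import *
s=log();print(s["tool_pos"],Rt(s).as_matrix(),s["contact_force"],s["gripper_width"])
column((.637,-.13),.14)
F=np.radians(-86.3);fa=np.array([np.cos(F),np.sin(F),0])
c=np.array([.639,-.1375,.003])
arc(c+.0225*fa,np.cross([0,0,1],fa),90,20,.005)
E
```

```text
[ 0.64192355 -0.15126161  0.14761761] [[ 0.99779412  0.04723869  0.04664112]
 [ 0.06632273 -0.73964012 -0.66972665]
 [ 0.00286064  0.67134268 -0.74114157]] [-2.559168    1.14683616  5.56537632] 0.5227952188161157
0.02 127 [ 0.62  -0.159  0.011] [ 0.665 -0.117  0.028]
0.05 130 [ 0.62  -0.159  0.041] [ 0.665 -0.116  0.059]
0.08 126 [ 0.621 -0.159  0.07 ] [ 0.666 -0.117  0.089]
0.11 144 [ 0.622 -0.159  0.101] [ 0.666 -0.117  0.119]
0.14 67 [ 0.621 -0.158  0.131] [ 0.667 -0.117  0.139]
[[0.9,-0.0,0.0,-0.0,0.22,0.18,-1],[0.9,-0.0,0.0,-0.0,0.22,0.18,-1],[0.9,-0.0,0.0,-0.0,0.22,0.18,-1],[0.9,-0.0,0.0,-0.0,0.22,0.18,-1],[0.9,-0.0,0.0,-0.0,0.22,0.18,-1],[0.9,-0.0,0.0,-0.0,0.22,0.18,-1],[0.9,-0.0,0.0,-0.0,0.22,0.18,-1],[0.9,-0.0,0.0,-0.0,0.22,0.18,-1]]
[[0.9,-0.0,0.0,-0.0,0.22,0.18,-1],[0.9,-0.0,0.0,-0.0,0.21,0.18,-1],[0.9,-0.0,0.0,-0.0,0.21,0.18,-1],[0.9,-0.0,0.0,-0.0,0.21,0.18,-1],[0.9,-0.0,0.0,-0.0,0.21,0.18,-1],[0.9,-0.0,0.0,-0.0,0.21,0.18,-1],[0.9,-0.0,0.0,-0.0,0.21,0.18,-1],[0.9,-0.0,0.0,-0.0,0.21,0.18,-1]]
[[0.9,-0.0,0.0,-0.0,0.21,0.18,-1],[0.9,-0.0,0.0,-0.0,0.21,0.18,-1],[0.9,-0.0,0.0,-0.0,0.21,0.18,-1],[0.9,-0.0,0.0,-0.0,0.21,0.18,-1]]
end [ 0.6518 -0.3041  0.0166] [[0.998, 0.043, -0.044], [0.062, -0.67, 0.74], [0.002, -0.741, -0.671]]
```

Request:
carry_out(moves=[[[0.9,0,0,0,0.22,0.16,-1],[0.9,0,0,0,0.22,0.17,-1],[0.9,0,0,0,0.22,0.18,-1],[0.9,0,0,0,0.22,0.18,-1],[0.9,0,0,0,0.22,0.18,-1],[0.9,0,0,0,0.22,0.18,-1],[0,0,0,0,0,0,-1],[0,0,0,0,0,0,-1]]])

```text
time: 26.88
tool_pos: [0.6459, -0.2196, 0.1374]
tool_rot: [0.133, 0.991, 0.032, 0.005]
contact_force: [0.0, -3.8, 1.9]
gripper_width: 0.521
```

Request:
carry_out(moves=[[[0.9,0,0,0,0.22,0.18,-1],[0.9,0,0,0,0.22,0.18,-1],[0.9,0,0,0,0.22,0.18,-1],[0.9,0,0,0,0.21,0.18,-1],[0.9,0,0,0,0.21,0.18,-1],[0.9,0,0,0,0.21,0.18,-1],[0,0,0,0,0,0,-1],[0,0,0,0,0,0,-1]]])

```text
time: 27.55
tool_pos: [0.6495, -0.2728, 0.0974]
tool_rot: [-0.102, 0.994, 0.032, -0.003]
contact_force: [0.0, -2.7, 0.9]
gripper_width: 0.522
```

Request:
carry_out(moves=[[[0.9,0,0,0,0.21,0.18,-1],[0.9,0,0,0,0.21,0.18,-1],[0.9,0,0,0,0.21,0.18,-1],[0.9,0,0,0,0.21,0.18,-1],[0.9,0,0,0,0.21,0.18,-1],[0,0,0,0,0,0,-1],[0,0,0,0,0,0,-1]]])

```text
time: 28.13
tool_pos: [0.65, -0.2962, 0.0457]
tool_rot: [-0.296, 0.955, 0.031, -0.011]
contact_force: [0.6, 0.5, -3.9]
gripper_width: 0.521
```

```bash
python3 - <<'E'
from h import *
s=log();print(s["tool_pos"],Rt(s).as_matrix(),s["contact_force"],s["gripper_width"])
f,W,_,T,K=cloud("scene");cv2.imwrite('pics/s13.png',f[160:400,100:420,::-1].repeat(2,0).repeat(2,1))
E
```

```text
[ 0.65000072 -0.29619589  0.04573171] [[ 0.99778604  0.05285372 -0.04036705]
 [ 0.06642075 -0.82262802  0.56468702]
 [-0.00336125 -0.56611804 -0.82431734]] [ 0.60006189  0.48627509 -3.94303043] 0.5208561309430413
```

View pics/s13.png

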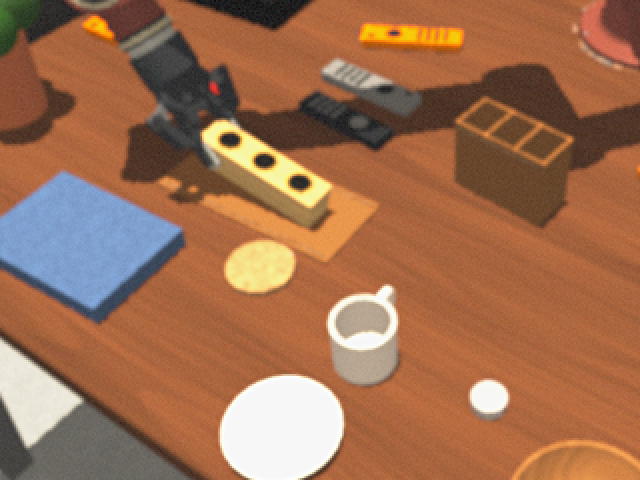

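Request:
carry_out(moves=[[[0.9,0,0,0,0.21,0.18,-1],[0.9,0,0,0,0.21,0.18,-1],[0.8,0,0,0,0.21,0.18,-1],[0,0,0,0,0,0,-1],[0,0,0,0,0,0,-1],[0,0,0,0,0,0,-1]]])

```text
time: 28.68
tool_pos: [0.6522, -0.3022, 0.0169]
tool_rot: [-0.401, 0.916, 0.031, -0.013]
contact_force: [0.7, 1.0, -1.6]
gripper_width: 0.518
```

```bash
python3 - <<'E'
from h import *
s=log();print(s["tool_pos"],Rt(s).as_matrix()[:,1:],s["contact_force"],s["gripper_width"])
f,W,_,T,K=cloud("scene"); print(beamlie(f,W,(.645,-.25)))
EOF=0
E
```

```text
[ 0.652175   -0.30215394  0.01691274] [[ 0.04684581 -0.0487195 ]
 [-0.67662179  0.73322353]
 [-0.73483904 -0.67824012]] [ 0.69949156  1.03770954 -1.61423483] 0.5175186697627951
(994, np.float64(0.0479), (array([ 645.4, -250. ]), 189.2, 67.0, -84.01))
```

Request:
carry_out(moves=[[[0,0,0,0,0.03,0.03,-1],[0,0,0,0,0,0,-1],[0,0,0,0,0,0,-0.2],[0,0,0,0,0,0,0.4],[0,0,0,0,0,0,1],[0,0,0,0,0,0,1],[0,0,0,0,0,0,1],[0,0,0,0,0,0,1]]])

```text
time: 29.4
tool_pos: [0.6512, -0.3035, 0.0144]
tool_rot: [-0.402, 0.915, 0.03, -0.013]
contact_force: [0.6, 0.0, -0.4]
gripper_width: 0.997
```

```bash
python3 - <<'E'
from h import *
s=log();print(s["tool_pos"],s["contact_force"],s["gripper_width"])
Q=Rt(s);p=s["tool_pos"]; z=Q.as_matrix()[:,2]
plan([(p-.12*z,Q),(np.array([.55,-.20,.34]),frame(-86.3,1,0))],1)
E
```

```text
[ 0.6512051  -0.30352479  0.01444554] [ 0.58866606  0.02545575 -0.38176826] 0.9968398420871307
t 29.4
3
[[0.0,0.0,0.0,-0.0,0.0,-1.0,1],[0.0,0.0,0.0,-0.0,0.0,-1.0,1],[0.0,0.0,0.0,-0.0,0.0,-1.0,1]]
10
[[-0.95,-0.0,0.0,-0.23,-0.79,-0.05,1],[-0.95,-0.0,0.0,-0.23,-0.78,-0.11,1],[-0.95,-0.0,0.0,-0.24,-0.77,-0.18,1],[-0.95,-0.0,0.0,-0.24,-0.75,-0.24,1],[-0.95,-0.0,0.0,-0.24,-0.73,-0.3,1],[-0.95,-0.0,0.0,-0.24,-0.7,-0.36,1],[-0.95,-0.0,0.0,-0.24,-0.67,-0.42,1],[-0.95,-0.0,0.0,-0.24,-0.63,-0.47,1]]
[[-0.95,-0.0,0.0,-0.24,-0.59,-0.52,1],[-0.95,-0.0,0.0,-0.24,-0.54,-0.57,1]]
```

Request:
carry_out(moves=[[[0,0,0,0,0,-0.9,1],[0,0,0,0,0,-0.9,1],[0,0,0,0,0,-0.9,1],[-0.95,0,0,-0.23,-0.79,-0.05,1],[-0.95,0,0,-0.23,-0.78,-0.11,1],[-0.95,0,0,-0.24,-0.77,-0.18,1],[-0.95,0,0,-0.24,-0.75,-0.24,1],[-0.95,0,0,-0.24,-0.73,-0.3,1]]])

```text
time: 30.07
tool_pos: [0.6022, -0.2863, 0.2114]
tool_rot: [-0.203, 0.979, 0.032, -0.006]
contact_force: [1.6, 0.2, 1.6]
gripper_width: 1.0
```

Request:
carry_out(moves=[[[-0.95,0,0,-0.24,-0.7,-0.36,1],[-0.95,0,0,-0.24,-0.67,-0.42,1],[-0.95,0,0,-0.24,-0.63,-0.47,1],[-0.95,0,0,-0.24,-0.59,-0.52,1],[-0.95,0,0,-0.24,-0.54,-0.57,1],[0,0,0,0,0,0,1],[0,0,0,0,0,0,1]]])

```text
time: 30.65
tool_pos: [0.5486, -0.1893, 0.3359]
tool_rot: [0.002, 0.999, 0.034, 0.003]
contact_force: [-0.2, -0.7, -0.6]
gripper_width: 0.997
```

```bash
python3 - <<'E'
from h import *
s=log();print(s["tool_pos"],s["contact_force"],s["gripper_width"])
for n in("wrist","scene","top"):
    f,W,_,T,K=cloud(n); print(n,beamlie(f,W,(.645,-.25)));cv2.imwrite(f'pics/{n}14.png',f[:,:,::-1])
E
```

```text
[ 0.54864269 -0.18928308  0.33586771] [-0.2101556  -0.68901282 -0.58474084] 0.997302639329619
wrist (3434, np.float64(0.0491), (array([ 647.5, -247.9]), 179.9, 45.5, -86.1))
scene (954, np.float64(0.0471), (array([ 650.8, -247.4]), 182.3, 49.0, -86.39))
top (70, np.float64(0.0474), (array([ 652.5, -332.6]), 46.6, 16.5, 5.2))
```

View pics/wrist14.png

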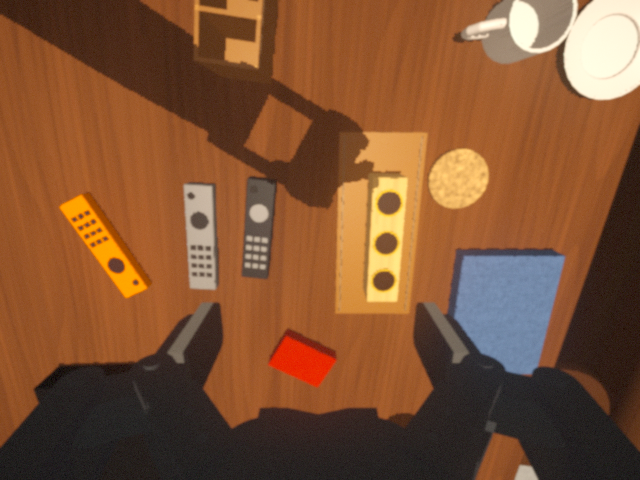

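View pics/scene14.png

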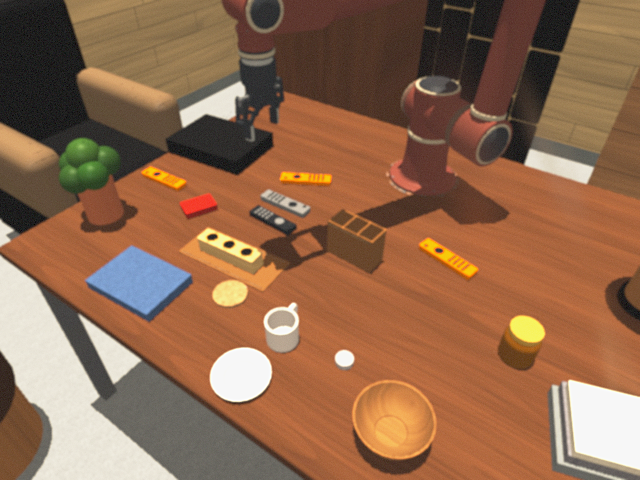

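```bash
cat >> h.py <<'E'
def remotes(n="wrist",seeds=None):
    f,W,_,T,K=cloud(n); hsv=cv2.cvtColor(f,cv2.COLOR_RGB2HSV)
    out=[]
    m=((W[...,2]>.0085)&(W[...,2]<.034)&(hsv[...,1]<110)).astype(np.uint8)
    m=cv2.morphologyEx(m,cv2.MORPH_CLOSE,np.ones((5,5),np.uint8))
    k,l,st,ce=cv2.connectedComponentsWithStats(m)
    for i in range(1,k):
        if st[i,4]<250: continue
        p=W[l==i]; p=p[np.isfinite(p[:,0])]; c=np.median(p,0)
        if .2<c[0]<.62 and -.5<c[1]<.3: print(n,st[i,4],c.round(3),rect(p),"pix",ce[i].round(0),"val",np.median(hsv[...,2][l==i]))
    return f,W
E
python3 - <<'E'
from h import *
f,W=remotes("wrist"); 
f,W=remotes("top")
f,W,_,T,K=cloud("top")
z=W[...,2]; m=((z>.09)&(z<.125)&(abs(W[...,0]-.45)<.1)&(abs(W[...,1]-.02)<.11)); p=W[m]; print("caddy top",len(p),np.median(p[:,2]),rect(p))
f,W,_,T,K=cloud("scene")
z=W[...,2]; m=((z>.09)&(z<.125)&(abs(W[...,0]-.45)<.1)&(abs(W[...,1]-.02)<.11)); p=W[m]; print("caddy scene",len(p),np.median(p[:,2]),rect(p))
E
```

```text
wrist 2695 [ 0.469 -0.245  0.019] (array([ 468.1, -251.1]), 148.6, 38.5, 86.8) pix [260. 228.] val 102.0
wrist 3141 [ 0.386 -0.263  0.019] (array([ 384.8, -270.6]), 160.7, 41.0, -89.41) pix [202. 236.] val 186.0
top 414 [ 0.466 -0.279  0.018] (array([ 466.2, -276. ]), 102.9, 39.7, 87.01) pix [380. 257.] val 99.0
top 703 [ 0.384 -0.272  0.018] (array([ 384.6, -272.8]), 160.4, 42.1, 89.35) pix [378. 284.] val 181.0
caddy top 278 0.10321226989183796 (array([452.2,  13.5]), 136.4, 64.7, 86.21)
caddy scene 742 0.09992661028056216 (array([454.7,  15.1]), 139.1, 68.0, 85.65)
```

```bash
cat > rem.py <<'E'
from h import *
def setup(c,ang,Lr,slot,a0=30,inset=.020,tz=.005):
    F=ang-180; f=np.array([np.cos(np.radians(F)),np.sin(np.radians(F)),0])
    Q0=frame(F,1,a0); g=np.array([c[0],c[1],0])-f*(Lr/2-inset)
    P0=tcp_from_grasp(g,Q0); P0=P0+[0,0,tz-P0[2]]
    # keep axial location: grasp point projected
    Fc=-94.; Q1=frame(Fc,1,a0-90)
    # TCP offset from remote centre in remote-frame (remote lying): compute relative transform
    rem0=R.from_euler("z",F,degrees=True)  # remote x axis along F
    # remote pose at start
    M0=(np.array([c[0],c[1],.009]),frame(F,1,0))  # reference frame rotates with tool
    rel=frame(F,1,0).inv().apply(P0-M0[0])
    Rr1=frame(Fc,1,-90)   # reference rotated by 90
    top=lambda z: np.array([slot[0],slot[1],z])+Rr1.apply(rel)
    return P0,Q0,top,Q1
E
python3 - <<'E'
from rem import *
s=log();L=fit();q=s["joint_pos"]
for nm,c,a,Lr,sl in(("black",(.468,-.2515),86.8,.15,(.456,.058)),("grey",(.3847,-.2715),90,.16,(.450,-.029))):
    P0,Q0,top,Q1=setup(c,a,Lr,sl); print(nm,P0)
    pre=P0-.07*Q0.as_matrix()[:,2]
    q=check(pre,Q0,q,L,"pre"); q=check(P0,Q0,q,L,"grasp")
    h=Lr/2+.005
    q=check(top(h+.13),Q1,q,L,"above"); print(top(h+.13)); q=check(top(h+.003),Q1,q,L,"in"); print(top(h+.003))
    if nm=="black": plan([(pre+[0,0,.04],Q0),(P0,Q0)],1)
E
```

```text
black [ 0.47054825 -0.20592118  0.005     ]
pre [-0.22 -0.07  2.1  -0.59  1.1   0.11] err 0.0 margin 0.43
grasp [-0.29  0.05  2.11 -0.64  0.96  0.13] err 0.0 margin 0.38
above [-0.54 -0.22  2.06  0.92  1.82 -0.49] err 0.0 margin 0.52
[0.45627903 0.06199026 0.25565   ]
in [-0.54 -0.01  2.12  0.88  1.65 -0.7 ] err 0.0 margin 0.46
[0.45627903 0.06199026 0.12865   ]
t 31.0
7
[[-0.86,-0.05,0.19,-0.26,-0.09,0.8,1],[-0.86,-0.05,0.19,-0.26,-0.15,0.8,1],[-0.86,-0.05,0.19,-0.26,-0.2,0.78,1],[-0.86,-0.05,0.19,-0.26,-0.25,0.77,1],[-0.86,-0.05,0.19,-0.26,-0.31,0.75,1],[-0.86,-0.05,0.19,-0.27,-0.36,0.72,1],[-0.86,-0.05,0.19,-0.27,-0.41,0.7,1]]
3
[[0.0,0.0,0.0,0.0,-0.17,0.87,1],[0.0,0.0,0.0,0.0,-0.17,0.87,1],[0.0,0.0,0.0,0.0,-0.17,0.87,1]]
grey [ 0.3847  -0.22085  0.005  ]
pre [-0.31 -0.33  2.32 -0.58  1.06 -0.05] err 0.0 margin 0.26
grasp [-0.4  -0.18  2.32 -0.64  0.89 -0.01] err 0.0 margin 0.26
above [-0.7  -0.14  1.98  0.85  1.94 -0.58] err 0.0 margin 0.6
[ 0.45027903 -0.02500974  0.26565   ]
in [-0.7   0.05  2.04  0.8   1.77 -0.77] err 0.0 margin 0.54
[ 0.45027903 -0.02500974  0.13865   ]
```

Request:
carry_out(moves=[[[-0.86,-0.05,0.19,-0.26,-0.09,0.8,0.6],[-0.86,-0.05,0.19,-0.26,-0.15,0.8,0.6],[-0.86,-0.05,0.19,-0.26,-0.2,0.78,0.6],[-0.86,-0.05,0.19,-0.26,-0.25,0.77,0.6],[-0.86,-0.05,0.19,-0.26,-0.31,0.75,0.6],[-0.86,-0.05,0.19,-0.27,-0.36,0.72,0.6],[-0.86,-0.05,0.19,-0.27,-0.41,0.7,0.6],[0,0,0,0,0,0,0.6]]])

```text
time: 31.67
tool_pos: [0.4647, -0.167, 0.0958]
tool_rot: [0.258, 0.966, -0.023, -0.016]
contact_force: [-1.6, 0.6, -2.5]
gripper_width: 0.797
```

Request:
carry_out(moves=[[[0,0,0,0,0,0,0.6],[0,0,0,0,0,0,0.6]]])

```text
time: 31.83
tool_pos: [0.4753, -0.1714, 0.1094]
tool_rot: [0.26, 0.965, -0.026, -0.005]
contact_force: [0.5, 0.7, 0.6]
gripper_width: 0.803
```

```bash
python3 - <<'E'
from rem import *
s=log();print(s["tool_pos"],s["gripper_width"])
f,W=remotes("wrist");cv2.imwrite('pics/w15.png',f[:,:,::-1]); remotes("top")
P0,Q0,top,Q1=setup((.468,-.2515),86.8,.15,(.456,.058))
plan([(P0,Q0)],.6)
E
```

```text
[ 0.47529025 -0.17141948  0.10940047] 0.8031165216688395
wrist 5784 [ 0.469 -0.222  0.019] (array([ 467.8, -250.2]), 148.8, 38.2, 86.76) pix [313. 240.] val 110.0
wrist 5455 [ 0.388 -0.234  0.019] (array([ 384.7, -269.9]), 160.4, 40.4, -89.73) pix [215. 252.] val 220.0
top 638 [ 0.466 -0.254  0.018] (array([ 467.4, -253.1]), 148.1, 39.5, 86.88) pix [372. 257.] val 88.0
top 704 [ 0.385 -0.272  0.018] (array([ 385.2, -272.8]), 160.9, 40.8, -89.12) pix [378. 284.] val 180.0
t 31.93
3
[[0.02,-0.03,-0.01,-0.04,-0.2,0.91,0.6],[0.02,-0.03,-0.01,-0.04,-0.2,0.91,0.6],[0.02,-0.03,-0.01,-0.04,-0.2,0.91,0.6]]
```

View pics/w15.png

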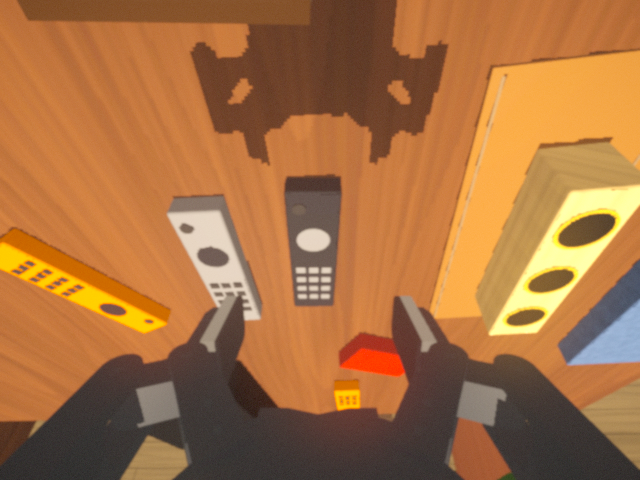

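```bash
python3 - <<'E'
from rem import *
s=state();L=fit();q=s["joint_pos"]
P0,Q0,top,Q1=setup((.4678,-.2515),86.8,.15,(.456,.058),a0=20,tz=.004)
plan([(P0+[0,0,.05],Q0),(P0,Q0)],.6)
q=check(P0,Q0,q,L); print(P0)
for z in(.21,.083): q=check(top(z),Q1,q,L);print(top(z))
E
```

```text
t 31.93
3
[[0.68,-0.03,-0.01,-0.04,-0.02,0.54,0.6],[0.68,-0.03,-0.01,-0.04,0.02,0.54,0.6],[0.68,-0.03,-0.01,-0.04,0.05,0.54,0.6]]
2
[[0.0,0.0,0.0,0.0,-0.21,0.59,0.6],[0.0,0.0,0.0,0.0,-0.21,0.59,0.6]]
 [-0.37  0.02  2.09 -0.41  0.95 -0.09] err 0.0 margin 0.49
[ 0.47051316 -0.20297156  0.004     ]
 [-0.58 -0.14  2.08  1.04  1.88 -0.54] err 0.0 margin 0.5
[0.45634878 0.06298782 0.25860422]
 [-0.58  0.09  2.11  0.98  1.74 -0.77] err 0.0 margin 0.47
[0.45634878 0.06298782 0.13160422]
```

Request:
carry_out(moves=[[[0.68,-0.03,-0.01,-0.04,-0.02,0.54,0.6],[0.68,-0.03,-0.01,-0.04,0.02,0.54,0.6],[0.68,-0.03,-0.01,-0.04,0.05,0.54,0.6],[0,0,0,0,-0.21,0.59,0.6],[0,0,0,0,-0.21,0.59,0.6],[0,0,0,0,0,0,0.6],[0,0,0,0,0,0,0.6],[0,0,0,0,0,0,0.6]]])

```text
time: 32.6
tool_pos: [0.4688, -0.2028, 0.0028]
tool_rot: [0.174, 0.984, -0.026, -0.006]
contact_force: [-0.2, -0.2, 1.0]
gripper_width: 0.804
```

```bash
python3 - <<'E'
from rem import *
s=log();print(s["tool_pos"],s["contact_force"],s["gripper_width"])
f,W=remotes("wrist");cv2.imwrite('pics/w16.png',f[:,:,::-1])
E
```

```text
[ 0.46879274 -0.2027948   0.00281615] [-0.2348574 -0.1929407  0.9782704] 0.8035516745331656
wrist 11276 [ 0.47  -0.205  0.019] (array([ 469.3, -228. ]), 104.9, 39.2, 86.76) pix [321. 337.] val 110.0
wrist 6533 [ 0.392 -0.194  0.019] (array([ 400.9, -201.7]), 79.4, 36.2, 11.61) pix [156. 327.] val 173.0
wrist 1416 [ 0.505 -0.189  0.025] (array([ 509.9, -194.5]), 27.3, 13.6, 87.09) pix [410. 321.] val 88.0
wrist 408 [ 0.371 -0.299  0.019] (array([ 368.2, -311.2]), 61.7, 12.3, 80.38) pix [173. 432.] val 218.0
```

View pics/w16.png

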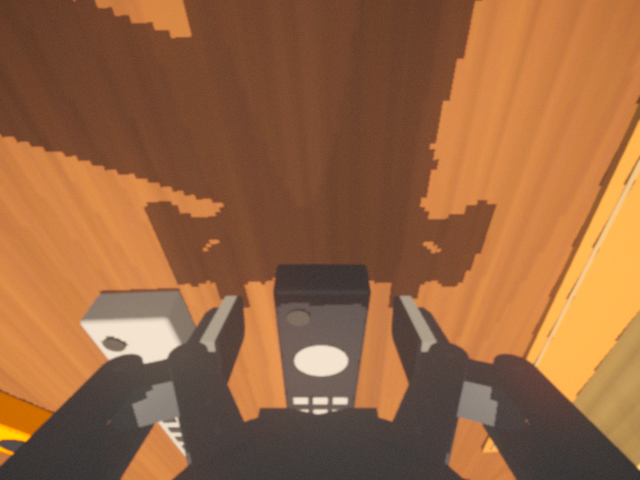

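Request:
carry_out(moves=[[[0,0,0,0,0,0,0.2],[0,0,0,0,0,0,-0.2],[0,0,0,0,0,0,-1],[0,0,0,0,0,0,-1],[0,0,0,0,0,0,-1],[0,0,0,0,0,0,-1],[0,0,0,0,0,0,-1],[0,0,0,0,0,0,-1]]])

```text
time: 33.32
tool_pos: [0.4683, -0.2019, 0.0021]
tool_rot: [0.174, 0.984, -0.026, -0.006]
contact_force: [-0.1, 2.3, 7.3]
gripper_width: 0.451
```

```bash
python3 - <<'E'
from rem import *
s=log();print(s["tool_pos"],s["contact_force"],s["gripper_width"])
P0,Q0,top,Q1=setup((.4678,-.2515),86.8,.15,(.456,.058),a0=20,tz=.004)
p=s["tool_pos"]; Q=Rt(s)
plan([(p+[0,0,.08],Q),(np.array([.46,-.10,.27]),frame(-94,1,-25)),(top(.22),Q1)],-1)
E
```

```text
[ 0.46826991 -0.20194293  0.00210549] [-0.14393509  2.27627065  7.26535296] 0.450591230316598
t 33.32
2
[[0.0,0.0,0.0,-0.0,0.34,-0.94,-1],[0.0,0.0,0.0,-0.0,0.34,-0.94,-1]]
10
[[0.9,0.0,0.02,-0.04,-0.08,-0.53,-1],[0.9,0.0,0.02,-0.04,-0.12,-0.52,-1],[0.9,0.0,0.02,-0.04,-0.16,-0.51,-1],[0.9,0.0,0.02,-0.04,-0.2,-0.5,-1],[0.9,0.0,0.02,-0.04,-0.24,-0.48,-1],[0.9,0.0,0.02,-0.04,-0.27,-0.46,-1],[0.9,0.0,0.02,-0.04,-0.31,-0.44,-1],[0.9,0.0,0.02,-0.04,-0.34,-0.41,-1]]
[[0.9,0.0,0.02,-0.04,-0.37,-0.38,-1],[0.9,0.0,0.02,-0.04,-0.4,-0.35,-1]]
9
[[1.0,0.0,0.0,-0.04,-0.41,0.19,-1],[1.0,-0.0,0.0,-0.04,-0.39,0.23,-1],[1.0,0.0,0.0,-0.04,-0.37,0.26,-1],[1.0,-0.0,-0.0,-0.04,-0.34,0.29,-1],[1.0,0.0,0.0,-0.04,-0.32,0.32,-1],[1.0,0.0,-0.0,-0.04,-0.29,0.35,-1],[1.0,0.0,0.0,-0.04,-0.26,0.37,-1],[1.0,-0.0,0.0,-0.04,-0.22,0.39,-1]]
[[1.0,0.0,-0.0,-0.04,-0.19,0.41,-1]]
```

Request:
carry_out(moves=[[[0,0,0,0,0.34,-0.94,-1],[0,0,0,0,0.34,-0.94,-1],[0.9,0,0.02,-0.04,-0.08,-0.53,-1],[0.9,0,0.02,-0.04,-0.12,-0.52,-1],[0.9,0,0.02,-0.04,-0.16,-0.51,-1],[0.9,0,0.02,-0.04,-0.2,-0.5,-1],[0.9,0,0.02,-0.04,-0.24,-0.48,-1],[0.9,0,0.02,-0.04,-0.27,-0.46,-1]]])

```text
time: 33.98
tool_pos: [0.4615, -0.1391, 0.1946]
tool_rot: [-0.063, 0.998, -0.032, -0.0]
contact_force: [0.5, 0.3, -0.6]
gripper_width: 0.452
```

Request:
carry_out(moves=[[[0.9,0,0.02,-0.04,-0.31,-0.44,-1],[0.9,0,0.02,-0.04,-0.34,-0.41,-1],[0.9,0,0.02,-0.04,-0.37,-0.38,-1],[0.9,0,0.02,-0.04,-0.4,-0.35,-1],[1,0,0,-0.04,-0.41,0.19,-1],[1,0,0,-0.04,-0.39,0.23,-1],[1,0,0,-0.04,-0.37,0.26,-1],[1,0,0,-0.04,-0.34,0.29,-1]]])

```text
time: 34.65
tool_pos: [0.457, -0.0262, 0.2685]
tool_rot: [-0.384, 0.923, -0.034, 0.011]
contact_force: [0.0, 0.0, -1.1]
gripper_width: 0.452
```

Request:
carry_out(moves=[[[1,0,0,-0.04,-0.32,0.32,-1],[1,0,0,-0.04,-0.29,0.35,-1],[1,0,0,-0.04,-0.26,0.37,-1],[1,0,0,-0.04,-0.22,0.39,-1],[1,0,0,-0.04,-0.19,0.41,-1],[0,0,0,0,0,0,-1],[0,0,0,0,0,0,-1],[0,0,0,0,0,0,-1]]])

```text
time: 35.32
tool_pos: [0.4558, 0.0634, 0.2683]
tool_rot: [-0.572, 0.819, -0.031, 0.018]
contact_force: [0.5, 0.1, -0.4]
gripper_width: 0.451
```

```bash
python3 - <<'E'
from rem import *
s=log();print(s["tool_pos"],Rt(s).as_matrix(),s["contact_force"],s["gripper_width"])
P0,Q0,top,Q1=setup((.4678,-.2515),86.8,.15,(.456,.058),a0=20,tz=.004)
print("want",top(.22),Q1.as_matrix()); plan([(top(.22),Q1)],-1)
f,W,_,T,K=cloud("scene");cv2.imwrite('pics/s17.png',f[120:360,220:540,::-1].repeat(2,0).repeat(2,1))
hsv=cv2.cvtColor(f,cv2.COLOR_RGB2HSV)
m=(W[...,2]>.125)&(W[...,2]<.31)&(abs(W[...,0]-.456)<.05)&(abs(W[...,1]-.058)<.04)
p=W[m]
for z in np.arange(.14,.31,.02):
    k=abs(p[:,2]-z)<.01
    if k.any(): print(round(z,2),k.sum(),np.percentile(p[k],3,axis=0).round(3),np.percentile(p[k],97,axis=0).round(3))
f,W,_,T,K=cloud("top");cv2.imwrite('pics/t17.png',cv2.resize(f[160:340,200:440,::-1],None,fx=3,fy=3))
E
```

```text
[0.45576774 0.06338974 0.2682878 ] [[ 0.9975072  -0.02970362  0.0640084 ]
 [-0.07032369 -0.34354965  0.93649784]
 [-0.00582731 -0.93866465 -0.34478212]] [ 0.54490144  0.08814284 -0.43090458] 0.45079038294870366
want [0.45634878 0.06298782 0.26860422] [[ 0.99756405 -0.02385812  0.06554964]
 [-0.06975647 -0.341187    0.93740358]
 [ 0.         -0.93969262 -0.34202014]]
t 35.32
1
[[0.03,0.02,-0.06,0.02,-0.0,-0.01,-1]]
0.14 30 [0.441 0.049 0.143] [0.48  0.066 0.15 ]
0.16 93 [0.443 0.048 0.151] [0.481 0.067 0.169]
0.18 96 [0.443 0.049 0.17 ] [0.48  0.067 0.189]
0.2 99 [0.443 0.048 0.19 ] [0.48  0.068 0.209]
0.22 108 [0.442 0.049 0.211] [0.479 0.067 0.229]
0.24 108 [0.441 0.049 0.231] [0.479 0.067 0.25 ]
0.26 104 [0.441 0.047 0.251] [0.488 0.067 0.269]
0.28 353 [0.429 0.02  0.271] [0.493 0.067 0.29 ]
0.3 165 [0.409 0.018 0.29 ] [0.491 0.066 0.299]
```

View pics/s17.png

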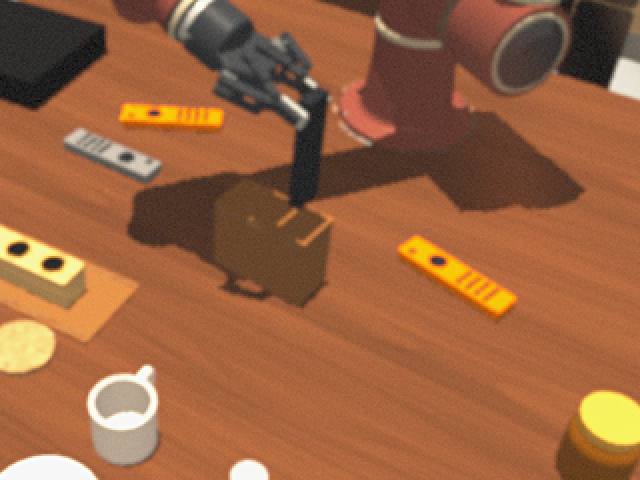

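View pics/t17.png

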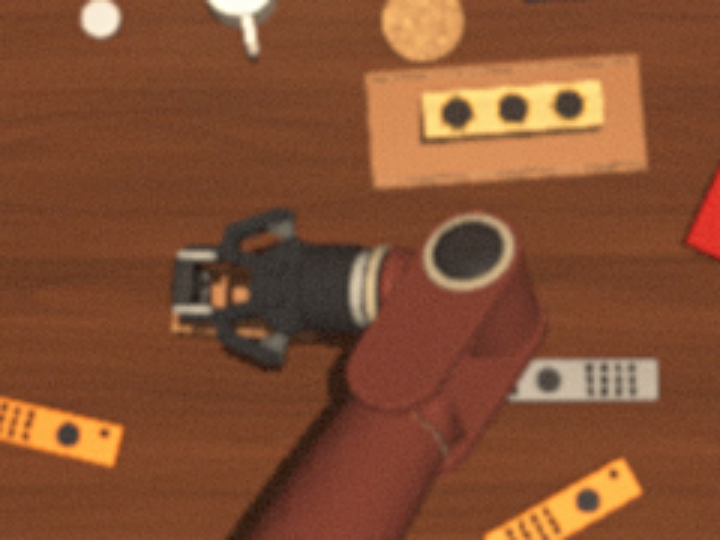

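Request:
carry_out(moves=[[[0.03,0,-0.06,-0.04,0,0,-1],[0,0,0,0,0.39,0.14,-1],[0,0,0,0,0.39,0.14,-1],[0,0,0,0,0.39,0.14,-1],[0,0,0,0,0.39,0.14,-1],[0,0,0,0,0,0,-1],[0,0,0,0,0,0,-1]]])

```text
time: 36.0
tool_pos: [0.4537, 0.0637, 0.2017]
tool_rot: [-0.574, 0.818, -0.029, 0.019]
contact_force: [1.2, 0.4, -0.8]
gripper_width: 0.453
```

```bash
python3 - <<'E'
from rem import *
s=log();print(s["tool_pos"],s["contact_force"],s["gripper_width"])
f,W,_,T,K=cloud("scene");cv2.imwrite('pics/s18.png',f[120:360,220:540,::-1].repeat(2,0).repeat(2,1))
E
```

```text
[0.45365311 0.06372419 0.20166558] [ 1.17463109  0.35040465 -0.84568562] 0.4531440353225414
```

View pics/s18.png

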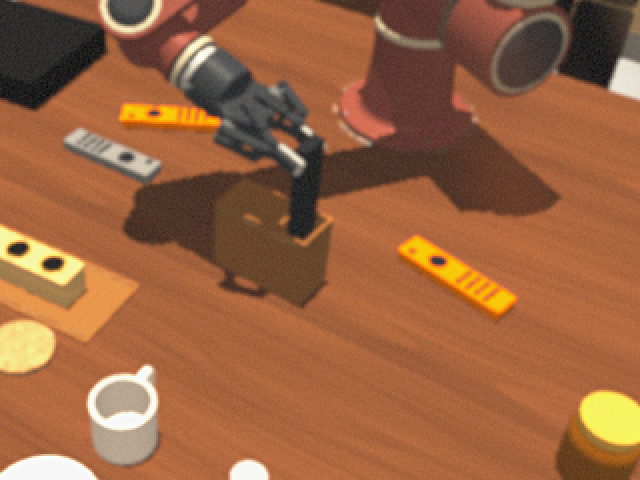

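Request:
carry_out(moves=[[[0,0,0,0,0.39,0.14,-1],[0,0,0,0,0.39,0.14,-1],[0,0,0,0,0.39,0.14,-1],[0,0,0,0,0.39,0.14,-1],[0,0,0,0,0,0,-1],[0,0,0,0,0,0,-1]]])

```text
time: 36.55
tool_pos: [0.454, 0.0635, 0.1361]
tool_rot: [-0.574, 0.818, -0.029, 0.019]
contact_force: [-0.9, -0.6, -0.6]
gripper_width: 0.45
```

Request:
carry_out(moves=[[[0,0,0,0,0.06,0.02,-1],[0,0,0,0,0,0,-1],[0,0,0,0,0,0,-1]]])

```text
time: 36.8
tool_pos: [0.4541, 0.0633, 0.1336]
tool_rot: [-0.574, 0.818, -0.028, 0.02]
contact_force: [0.3, 0.4, -1.2]
gripper_width: 0.451
```

Release, back off along the tool axis and up.

Request:
carry_out(moves=[[[0,0,0,0,0,0,-0.1],[0,0,0,0,0,0,0.2],[0,0,0,0,0,0,0.5],[0,0,0,0,0,0,0.6],[0,0,0,0,0,0,0.6],[0,0,0,0,0,0,0.6],[0,0,0,0,0,0,0.6]]])

```text
time: 37.38
tool_pos: [0.4535, 0.0637, 0.1326]
tool_rot: [-0.574, 0.818, -0.029, 0.019]
contact_force: [0.4, -0.4, 0.1]
gripper_width: 0.799
```

Request:
carry_out(moves=[[[0,0,0,0,0,-0.5,0.6],[0,0,0,0,0,-0.7,0.6],[0,0,0,0,-0.2,-0.8,0.6],[0,0,0,0,-0.5,-0.7,0.6],[0,0,0,0,-0.6,-0.5,0.6],[0,0,0,0,-0.6,-0.3,0.6],[0,0,0,0,0,0,0.6],[0,0,0,0,0,0,0.6]]])

```text
time: 38.05
tool_pos: [0.4471, -0.0427, 0.2529]
tool_rot: [-0.573, 0.819, -0.028, 0.02]
contact_force: [0.2, -0.2, -0.6]
gripper_width: 0.796
```

```bash
python3 - <<'E'
from rem import *
s=log();print(s["tool_pos"],s["contact_force"],s["gripper_width"])
f,W,_,T,K=cloud("scene");cv2.imwrite('pics/s19.png',f[120:360,220:540,::-1].repeat(2,0).repeat(2,1))
m=(W[...,2]>.112)&(W[...,2]<.2)&(abs(W[...,0]-.456)<.05)&(abs(W[...,1]-.058)<.05)
p=W[m]
for z in np.arange(.12,.2,.02):
    k=abs(p[:,2]-z)<.01
    if k.any(): print(round(z,2),k.sum(),np.percentile(p[k],3,axis=0).round(3),np.percentile(p[k],97,axis=0).round(3))
remotes("top")
E
```

```text
[ 0.44707171 -0.04270831  0.25289051] [ 0.19978894 -0.23193947 -0.58710346] 0.7956183883727489
0.12 83 [0.442 0.048 0.113] [0.479 0.067 0.13 ]
0.14 93 [0.442 0.048 0.131] [0.479 0.066 0.15 ]
0.16 86 [0.44  0.048 0.151] [0.477 0.066 0.157]
```

View pics/s19.png

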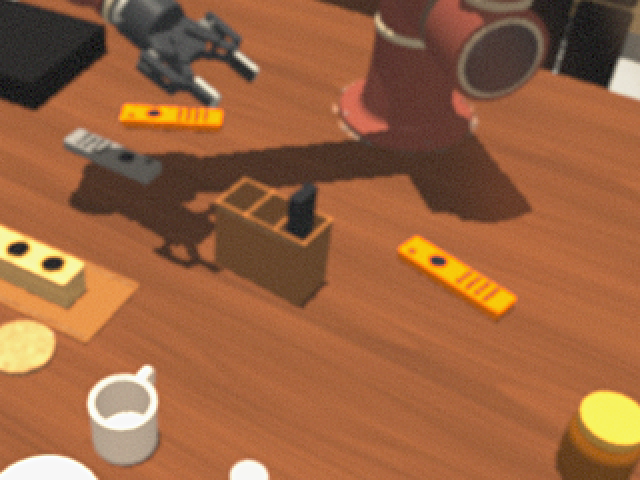

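```bash
python3 - <<'E'
from rem import *
s=log();L=fit();q=s["joint_pos"]
P0,Q0,top,Q1=setup((.3849,-.2715),90.5,.16,(.450,-.029),a0=20,tz=.003)
print(P0)
wp=[(P0+[0,.0,.15],Q0)]
plan(wp,.6)
q=check(*wp[0],q,L); q=check(P0,Q0,q,L)
for z in(.22,.088): q=check(top(z),Q1,q,L);print(top(z))
E
```

```text
[ 0.38443222 -0.21789782  0.003     ]
t 38.15
19
[[-0.95,-0.02,-0.05,-0.06,0.2,-0.18,0.6],[-0.95,-0.02,-0.05,-0.07,0.22,-0.16,0.6],[-0.95,-0.02,-0.05,-0.07,0.23,-0.14,0.6],[-0.95,-0.02,-0.05,-0.07,0.24,-0.12,0.6],[-0.95,-0.02,-0.05,-0.07,0.25,-0.1,0.6],[-0.95,-0.02,-0.05,-0.07,0.26,-0.08,0.6],[-0.95,-0.02,-0.05,-0.07,0.26,-0.06,0.6],[-0.95,-0.02,-0.05,-0.07,0.26,-0.04,0.6]]
[[-0.95,-0.02,-0.05,-0.07,0.27,-0.02,0.6],[-0.95,-0.02,-0.05,-0.08,0.27,0.01,0.6],[-0.95,-0.02,-0.05,-0.08,0.27,0.03,0.6],[-0.95,-0.02,-0.05,-0.08,0.26,0.05,0.6],[-0.95,-0.02,-0.05,-0.08,0.26,0.07,0.6],[-0.95,-0.02,-0.05,-0.08,0.25,0.09,0.6],[-0.95,-0.02,-0.05,-0.08,0.24,0.11,0.6],[-0.95,-0.02,-0.05,-0.08,0.23,0.13,0.6]]
[[-0.95,-0.02,-0.05,-0.08,0.22,0.15,0.6],[-0.95,-0.02,-0.05,-0.08,0.2,0.17,0.6],[-0.95,-0.02,-0.05,-0.08,0.19,0.18,0.6]]
 [-0.49 -0.45  2.21 -0.32  1.23 -0.42] err 0.0 margin 0.37
 [-0.49 -0.19  2.29 -0.39  0.91 -0.28] err 0.0 margin 0.29
 [-0.73 -0.07  1.98  0.97  2.01 -0.6 ] err 0.0 margin 0.6
[ 0.45041854 -0.02301462  0.27360422]
 [-0.73  0.15  2.02  0.89  1.86 -0.82] err 0.0 margin 0.56
[ 0.45041854 -0.02301462  0.14160422]
```

Request:
carry_out(moves=[[[-0.95,0,-0.05,-0.06,0.2,-0.18,0.6],[-0.95,-0.02,-0.05,-0.07,0.22,-0.16,0.6],[-0.95,-0.02,-0.05,-0.07,0.23,-0.14,0.6],[-0.95,-0.02,-0.05,-0.07,0.24,-0.12,0.6],[-0.95,-0.02,-0.05,-0.07,0.25,-0.1,0.6],[-0.95,-0.02,-0.05,-0.07,0.26,-0.08,0.6],[-0.95,-0.02,-0.05,-0.07,0.26,-0.06,0.6],[-0.95,-0.02,-0.05,-0.07,0.26,-0.04,0.6]]])

```text
time: 38.82
tool_pos: [0.4198, -0.1156, 0.208]
tool_rot: [-0.275, 0.961, -0.016, 0.012]
contact_force: [0.5, 0.1, 1.4]
gripper_width: 0.798
```

Request:
carry_out(moves=[[[-0.95,-0.02,-0.05,-0.07,0.27,-0.02,0.6],[-0.95,-0.02,-0.05,-0.08,0.27,0.01,0.6],[-0.95,-0.02,-0.05,-0.08,0.27,0.03,0.6],[-0.95,-0.02,-0.05,-0.08,0.26,0.05,0.6],[-0.95,-0.02,-0.05,-0.08,0.26,0.07,0.6],[-0.95,-0.02,-0.05,-0.08,0.25,0.09,0.6],[-0.95,-0.02,-0.05,-0.08,0.24,0.11,0.6],[-0.95,-0.02,-0.05,-0.08,0.23,0.13,0.6]]])

```text
time: 39.48
tool_pos: [0.3935, -0.1902, 0.1667]
tool_rot: [0.053, 0.999, -0.0, 0.004]
contact_force: [0.3, -0.4, -0.6]
gripper_width: 0.798
```

Request:
carry_out(moves=[[[-0.95,-0.02,-0.05,-0.08,0.22,0.15,0.6],[-0.95,-0.02,-0.05,-0.08,0.2,0.17,0.6],[-0.95,-0.02,-0.05,-0.08,0.19,0.18,0.6],[0,0,0,0,0,0,0.6],[0,0,0,0,0,0,0.6]]])

```text
time: 39.9
tool_pos: [0.3839, -0.2167, 0.1509]
tool_rot: [0.173, 0.985, 0.006, 0.001]
contact_force: [-0.0, -0.9, -0.0]
gripper_width: 0.8
```

```bash
python3 - <<'E'
from rem import *
s=log();print(s["tool_pos"],s["contact_force"],s["gripper_width"])
f,W=remotes("wrist");cv2.imwrite('pics/w20.png',f[:,:,::-1])
remotes("top");remotes("scene")
P0,Q0,top,Q1=setup((.3849,-.2715),90.5,.16,(.450,-.029),a0=20,tz=.003)
plan([(P0+[0,0,.05],Q0),(P0,Q0)],.6)
E
```

```text
[ 0.38393992 -0.21667054  0.15089759] [-0.00379927 -0.90962934 -0.03890839] 0.8004149857349062
wrist 5481 [ 0.378 -0.288  0.019] (array([ 377.8, -310.2]), 160.4, 40.1, -89.71) pix [310. 249.] val 243.0
top 698 [ 0.378 -0.312  0.018] (array([ 377.1, -312.1]), 159.6, 39.2, 89.82) pix [392. 286.] val 180.0
scene 512 [ 0.385 -0.307  0.017] (array([ 381.2, -309.6]), 162.1, 46.5, -89.75) pix [275. 197.] val 167.5
t 40.05
3
[[0.01,-0.01,-0.0,-0.01,-0.29,0.79,0.6],[0.01,-0.01,-0.0,-0.01,-0.29,0.79,0.6],[0.01,-0.01,-0.0,-0.01,-0.29,0.79,0.6]]
2
[[0.0,0.0,-0.0,0.0,-0.21,0.59,0.6],[0.0,0.0,0.0,0.0,-0.21,0.59,0.6]]
```

View pics/w20.png

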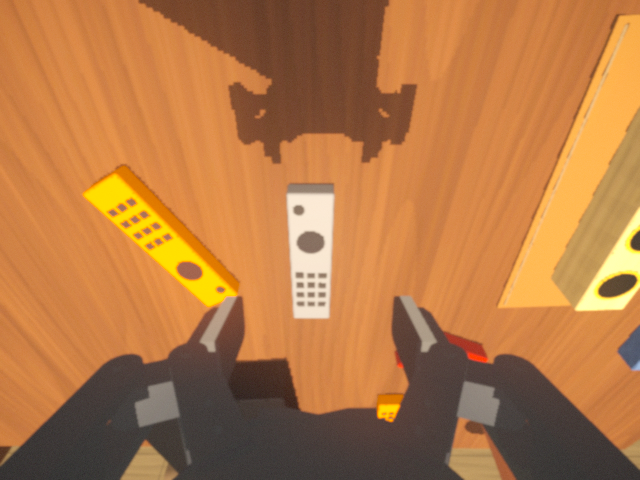

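```bash
python3 - <<'E'
from rem import *
s=state();L=fit();q=s["joint_pos"]
P0,Q0,top,Q1=setup((.3775,-.311),90.2,.16,(.450,-.029),a0=20,tz=.003)
plan([(P0+[0,0,.05],Q0),(P0,Q0)],.6); print(P0); q=check(P0,Q0,q,L)
E
```

```text
t 40.05
3
[[0.01,-0.02,0.02,-0.07,0.02,0.9,0.6],[0.01,-0.02,0.02,-0.07,0.02,0.9,0.6],[0.01,-0.02,0.02,-0.07,0.02,0.9,0.6]]
2
[[-0.0,0.0,0.0,0.0,-0.21,0.59,0.6],[0.0,0.0,0.0,0.0,-0.21,0.59,0.6]]
[ 0.37731289 -0.2573961   0.003     ]
 [-0.59 -0.17  2.28 -0.38  0.87 -0.37] err 0.0 margin 0.3
```

Request:
carry_out(moves=[[[0,-0.02,0.02,-0.07,0.02,0.9,0.6],[0,-0.02,0.02,-0.07,0.02,0.9,0.6],[0,-0.02,0.02,-0.07,0.02,0.9,0.6],[0,0,0,0,-0.21,0.59,0.6],[0,0,0,0,-0.21,0.59,0.6],[0,0,0,0,0,0,0.6],[0,0,0,0,0,0,0.6],[0,0,0,0,0,0,0.6]]])

```text
time: 40.72
tool_pos: [0.3783, -0.2593, 0.0045]
tool_rot: [0.176, 0.984, 0.001, 0.001]
contact_force: [0.2, -0.6, 1.0]
gripper_width: 0.802
```

```bash
python3 - <<'E'
from rem import *
s=log();print(s["tool_pos"],s["contact_force"],s["gripper_width"])
f,W=remotes("wrist");cv2.imwrite('pics/w21.png',f[:,:,::-1])
E
```

```text
[ 0.37825703 -0.25931343  0.00449723] [ 0.2104553  -0.60446981  0.99730782] 0.8018024711393231
wrist 12016 [ 0.378 -0.261  0.019] (array([ 377.7, -285. ]), 110.4, 40.1, -89.8) pix [316. 334.] val 255.0
wrist 1302 [ 0.343 -0.244  0.025] (array([ 337.7, -250. ]), 27.7, 13.6, -89.36) pix [227. 320.] val 131.0
wrist 1275 [ 0.413 -0.244  0.025] (array([ 418.8, -249.4]), 27.2, 13.7, -89.82) pix [409. 319.] val 132.0
```

View pics/w21.png

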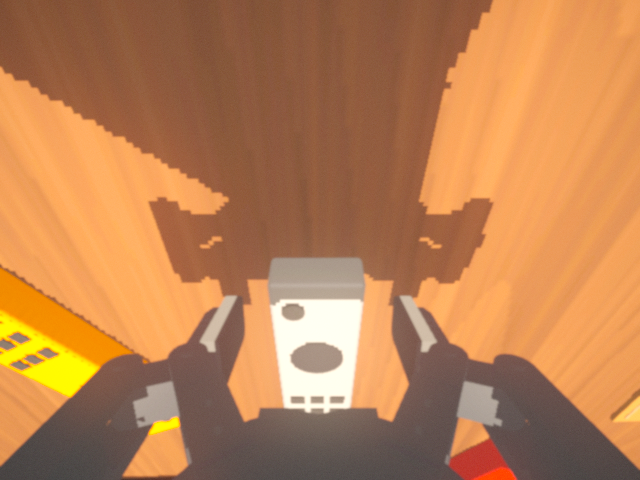

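Centred. Close and lift.

Request:
carry_out(moves=[[[0,0,0,0,0,0,0.2],[0,0,0,0,0,0,-0.2],[0,0,0,0,0,0,-1],[0,0,0,0,0,0,-1],[0,0,0,0,0,0,-1],[0,0,0,0,0,0,-1],[0,0,0,0,0,0,-1],[0,0,0,0,0,0,-1]]])

```text
time: 41.43
tool_pos: [0.3785, -0.2591, 0.0048]
tool_rot: [0.176, 0.984, 0.002, 0.002]
contact_force: [-1.9, 3.0, 7.1]
gripper_width: 0.451
```

```bash
python3 - <<'E'
from rem import *
s=log();print(s["tool_pos"],s["contact_force"],s["gripper_width"])
P0,Q0,top,Q1=setup((.3777,-.310),90.2,.16,(.450,-.029),a0=20,tz=.003)
p=s["tool_pos"]; Q=Rt(s)
plan([(p+[0,0,.07],Q),(np.array([.43,-.15,.27]),frame(-94,1,-25)),(top(.23),Q1)],-1)
L=fit();q=s["joint_pos"]
for w in[(p+[0,0,.07],Q),(np.array([.43,-.15,.27]),frame(-94,1,-25)),(top(.23),Q1)]: q=check(*w,q,L)
E
```

```text
[ 0.37853883 -0.25911457  0.00481316] [-1.88943228  3.01772939  7.1478396 ] 0.450517912206409
t 41.43
2
[[0.0,0.0,0.0,0.0,0.3,-0.82,-1],[0.0,0.0,0.0,0.0,0.3,-0.82,-1]]
10
[[0.91,0.0,0.09,0.13,-0.09,-0.55,-1],[0.91,0.0,0.09,0.13,-0.13,-0.54,-1],[0.91,0.0,0.09,0.13,-0.17,-0.53,-1],[0.91,0.0,0.09,0.13,-0.22,-0.52,-1],[0.91,0.0,0.09,0.13,-0.26,-0.5,-1],[0.91,0.0,0.09,0.12,-0.3,-0.48,-1],[0.91,0.0,0.09,0.12,-0.33,-0.45,-1],[0.91,0.0,0.09,0.12,-0.37,-0.42,-1]]
[[0.91,0.0,0.09,0.12,-0.4,-0.39,-1],[0.91,0.0,0.09,0.11,-0.43,-0.36,-1]]
9
[[1.0,0.0,0.0,0.03,-0.34,0.12,-1],[1.0,-0.0,0.0,0.03,-0.33,0.15,-1],[1.0,0.0,0.0,0.03,-0.31,0.17,-1],[1.0,-0.0,-0.0,0.03,-0.3,0.2,-1],[1.0,0.0,0.0,0.03,-0.28,0.22,-1],[1.0,0.0,-0.0,0.03,-0.26,0.25,-1],[1.0,0.0,0.0,0.03,-0.24,0.27,-1],[1.0,-0.0,0.0,0.03,-0.21,0.29,-1]]
[[1.0,0.0,-0.0,0.03,-0.18,0.31,-1]]
 [-0.59 -0.31  2.25 -0.34  1.03 -0.44] err 0.0 margin 0.33
 [-0.71 -0.26  1.88  0.35  1.78 -0.62] err 0.0 margin 0.7
 [-0.73 -0.08  1.98  0.97  2.02 -0.58] err 0.0 margin 0.6
```

Request:
carry_out(moves=[[[0,0,0,0,0.3,-0.82,-1],[0,0,0,0,0.3,-0.82,-1],[0.91,0,0.09,0.13,-0.09,-0.55,-1],[0.91,0,0.09,0.13,-0.13,-0.54,-1],[0.91,0,0.09,0.13,-0.17,-0.53,-1],[0.91,0,0.09,0.13,-0.22,-0.52,-1],[0.91,0,0.09,0.13,-0.26,-0.5,-1],[0.91,0,0.09,0.12,-0.3,-0.48,-1]]])

```text
time: 42.1
tool_pos: [0.4088, -0.1923, 0.1918]
tool_rot: [-0.064, 0.998, -0.021, 0.005]
contact_force: [0.2, 0.2, -1.9]
gripper_width: 0.448
```

Request:
carry_out(moves=[[[0.91,0,0.09,0.12,-0.33,-0.45,-1],[0.91,0,0.09,0.12,-0.37,-0.42,-1],[0.91,0,0.09,0.12,-0.4,-0.39,-1],[0.91,0,0.09,0.11,-0.43,-0.36,-1],[1,0,0,0.03,-0.34,0.12,-1],[1,0,0,0.03,-0.33,0.15,-1],[1,0,0,0.03,-0.31,0.17,-1],[1,0,0,0.03,-0.3,0.2,-1]]])

```text
time: 42.77
tool_pos: [0.4386, -0.0931, 0.275]
tool_rot: [-0.386, 0.922, -0.034, 0.013]
contact_force: [-0.4, 0.4, -0.8]
gripper_width: 0.45
```

Request:
carry_out(moves=[[[1,0,0,0.03,-0.28,0.22,-1],[1,0,0,0.03,-0.26,0.25,-1],[1,0,0,0.03,-0.24,0.27,-1],[1,0,0,0.03,-0.21,0.29,-1],[1,0,0,0.03,-0.18,0.31,-1],[0,0,0,0,0,0,-1],[0,0,0,0,0,0,-1],[0,0,0,0,0,0,-1]]])

```text
time: 43.43
tool_pos: [0.4499, -0.0232, 0.2828]
tool_rot: [-0.575, 0.818, -0.031, 0.02]
contact_force: [-0.3, 0.6, -0.5]
gripper_width: 0.453
```

```bash
python3 - <<'E'
from rem import *
s=log();print(s["tool_pos"],s["contact_force"],s["gripper_width"])
P0,Q0,top,Q1=setup((.3777,-.310),90.2,.16,(.450,-.029),a0=20,tz=.003)
print("want",top(.23)); plan([(top(.23),Q1)],-1)
f,W,_,T,K=cloud("scene");cv2.imwrite('pics/s22.png',f[120:360,220:540,::-1].repeat(2,0).repeat(2,1))
m=(W[...,2]>.125)&(W[...,2]<.31)&(abs(W[...,0]-.456)<.05)&(abs(W[...,1]+.029)<.03)
p=W[m]
for z in np.arange(.14,.31,.02):
    k=abs(p[:,2]-z)<.01
    if k.any(): print(round(z,2),k.sum(),np.percentile(p[k],3,axis=0).round(3),np.percentile(p[k],97,axis=0).round(3))
E
```

```text
[ 0.44986097 -0.02315366  0.2828459 ] [-0.27905394  0.63178946 -0.51703903] 0.4532259576153228
want [ 0.45041854 -0.02301462  0.28360422]
t 43.43
1
[[-0.04,-0.02,-0.04,0.01,-0.02,-0.0,-1]]
0.14 1 [ 0.469 -0.025  0.15 ] [ 0.469 -0.025  0.15 ]
0.16 84 [ 0.434 -0.032  0.152] [ 0.472 -0.015  0.169]
0.18 101 [ 0.433 -0.034  0.171] [ 0.473 -0.015  0.19 ]
0.2 101 [ 0.437 -0.036  0.191] [ 0.473 -0.015  0.209]
0.22 101 [ 0.437 -0.036  0.211] [ 0.472 -0.016  0.229]
0.24 110 [ 0.434 -0.035  0.231] [ 0.472 -0.016  0.249]
0.26 108 [ 0.435 -0.033  0.251] [ 0.472 -0.016  0.269]
0.28 144 [ 0.434 -0.052  0.271] [ 0.483 -0.016  0.29 ]
0.3 297 [ 0.423 -0.059  0.291] [ 0.483 -0.017  0.31 ]
```

View pics/s22.png

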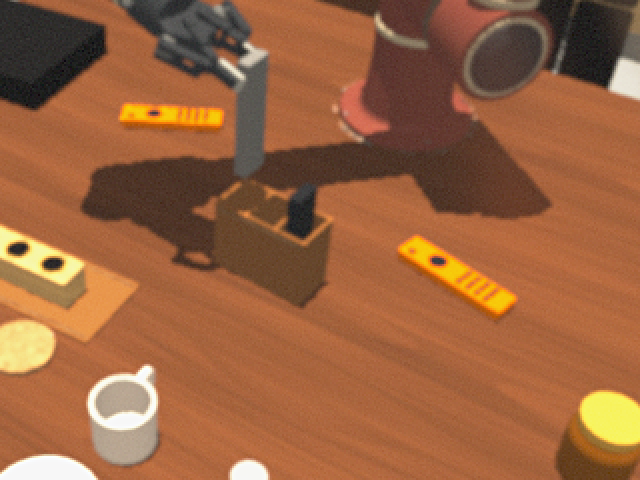

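Request:
carry_out(moves=[[[0,0,0,-0.02,0.03,-0.07,-1],[0,0,0,0,0.39,0.14,-1],[0,0,0,0,0.39,0.14,-1],[0,0,0,0,0.39,0.14,-1],[0,0,0,0,0.39,0.14,-1],[0,0,0,0,0,0,-1],[0,0,0,0,0,0,-1]]])

```text
time: 44.07
tool_pos: [0.4484, -0.0259, 0.2162]
tool_rot: [-0.576, 0.817, -0.031, 0.02]
contact_force: [0.4, -0.5, 0.1]
gripper_width: 0.45
```

```bash
python3 - <<'E'
from rem import *
s=log();print(s["tool_pos"],s["contact_force"],s["gripper_width"])
f,W,_,T,K=cloud("scene");cv2.imwrite('pics/s23.png',f[120:360,220:540,::-1].repeat(2,0).repeat(2,1))
E
```

```text
[ 0.44844367 -0.0258971   0.21621256] [ 0.43900651 -0.49788924  0.09205423] 0.45026664002144545
```

View pics/s23.png

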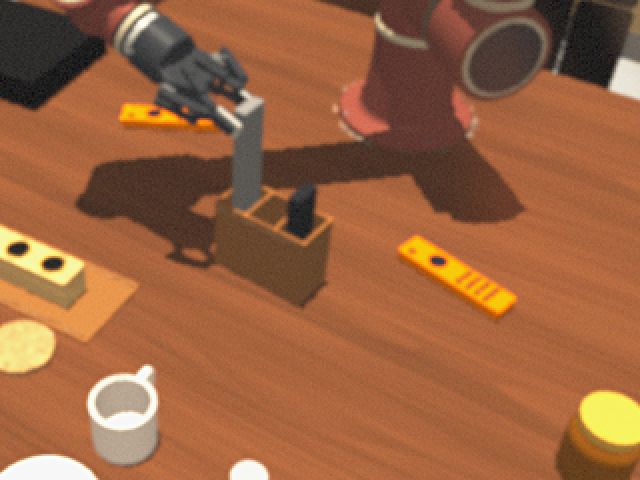

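In the slot. Lower it the rest of the way.

Request:
carry_out(moves=[[[0,0,0,0,0.39,0.14,-1],[0,0,0,0,0.39,0.14,-1],[0,0,0,0,0.39,0.14,-1],[0,0,0,0,0.39,0.14,-1],[0,0,0,0,0.1,0.04,-1],[0,0,0,0,0,0,-1],[0,0,0,0,0,0,-1]]])

```text
time: 44.7
tool_pos: [0.4488, -0.0258, 0.1465]
tool_rot: [-0.575, 0.817, -0.031, 0.02]
contact_force: [0.7, 0.8, -0.2]
gripper_width: 0.455
```

Request:
carry_out(moves=[[[0,0,0,0,0.06,0.02,-1],[0,0,0,0,0,0,-1],[0,0,0,0,0,0,-1]]])

```text
time: 44.95
tool_pos: [0.4485, -0.0256, 0.1434]
tool_rot: [-0.575, 0.817, -0.031, 0.02]
contact_force: [0.2, 0.6, -0.7]
gripper_width: 0.451
```

Request:
carry_out(moves=[[[0,0,0,0,0,0,-0.1],[0,0,0,0,0,0,0.2],[0,0,0,0,0,0,0.5],[0,0,0,0,0,0,0.6],[0,0,0,0,0,0,0.6],[0,0,0,0,0,0,0.6],[0,0,0,0,0,0,0.6]]])

```text
time: 45.53
tool_pos: [0.4482, -0.0254, 0.1428]
tool_rot: [-0.576, 0.817, -0.031, 0.02]
contact_force: [-0.4, -0.4, -0.1]
gripper_width: 0.799
```

Request:
carry_out(moves=[[[0,0,0,0,0,-0.5,0.6],[0,0,0,0,0,-0.7,0.6],[0,0,0,0,-0.2,-0.8,0.6],[0,0,0,0,-0.5,-0.7,0.6],[0,0,0,0,-0.6,-0.5,0.6],[0,0,0,0,-0.6,-0.3,0.6],[0,0,0,0,0,0,0.6],[0,0,0,0,0,0,0.6]]])

```text
time: 46.2
tool_pos: [0.4413, -0.1322, 0.2627]
tool_rot: [-0.574, 0.818, -0.03, 0.021]
contact_force: [1.0, -0.0, -0.9]
gripper_width: 0.802
```

```bash
python3 - <<'E'
from rem import *
s=log();print(s["tool_pos"],s["contact_force"],s["gripper_width"])
f,W,_,T,K=cloud("scene");cv2.imwrite('pics/s24.png',f[:,:,::-1])
for yc in(.058,-.029):
  m=(W[...,2]>.112)&(W[...,2]<.2)&(abs(W[...,0]-.456)<.05)&(abs(W[...,1]-yc)<.025); p=W[m]
  for z in np.arange(.12,.2,.02):
    k=abs(p[:,2]-z)<.01
    if k.any(): print(round(z,2),k.sum(),np.percentile(p[k],3,axis=0).round(3),np.percentile(p[k],97,axis=0).round(3))
print(beamlie(f,W,(.645,-.25)))
f,W,_,T,K=cloud("top");cv2.imwrite('pics/t24.png',f[:,:,::-1]);print(beamlie(f,W,(.645,-.25)))
for n,(u,v) in dict(coaster=(341,167),teal=(233,166),jar=(130,238),card=(445,231)).items():
    h=34; sub=np.s_[v-h:v+h,u-2*h:u+2*h]; mm=np.zeros((480,640),np.uint8); mm[sub]=(W[...,2]>(.004 if n=="coaster" else .008))[sub]
    k,l=cv2.connectedComponents(mm); p=W[l==l[v,u]]; print(n,rect(p[p[:,2]>np.percentile(p[:,2],98)-.008]))
# runner
c=np.array([368-35,185])
r=f.astype(int); m=(np.abs(r-r[190,330]).sum(-1)<90)&(abs(W[...,2]-.003)<.02); k,l,st,_=cv2.connectedComponentsWithStats(m.astype(np.uint8)); p=W[l==l[190,330]]; print("runner",len(p),rect(p))
E
```

```text
[ 0.44131221 -0.1322026   0.26266074] [ 1.03611495 -0.04521042 -0.85282273] 0.8019442745046566
0.12 75 [0.443 0.048 0.113] [0.478 0.067 0.129]
0.14 89 [0.441 0.047 0.131] [0.479 0.066 0.149]
0.16 90 [0.441 0.048 0.151] [0.478 0.066 0.157]
0.12 80 [ 0.435 -0.036  0.113] [ 0.47  -0.018  0.13 ]
0.14 86 [ 0.434 -0.037  0.131] [ 0.471 -0.019  0.149]
0.16 132 [ 0.431 -0.038  0.15 ] [ 0.47  -0.019  0.166]
(962, np.float64(0.047), (array([ 650.5, -247.9]), 183.1, 48.5, -86.19))
(750, np.float64(0.0474), (array([ 648.1, -250.4]), 180.4, 47.8, -86.57))
coaster (array([ 745.2, -161.4]), 80.7, 79.3, -14.42)
teal (array([749.7, 166.8]), 35.3, 34.9, -1.8)
jar (array([522. , 460.4]), 63.4, 62.4, -25.83)
card (array([ 430.6, -366.4]), 97.6, 34.6, -82.75)
runner 2429 (array([ 643.8, -246.5]), 280.4, 121.9, -86.42)
```

View pics/s24.png

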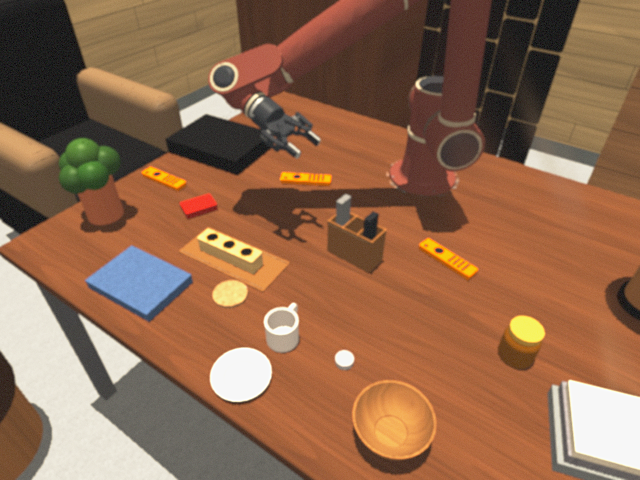

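View pics/t24.png

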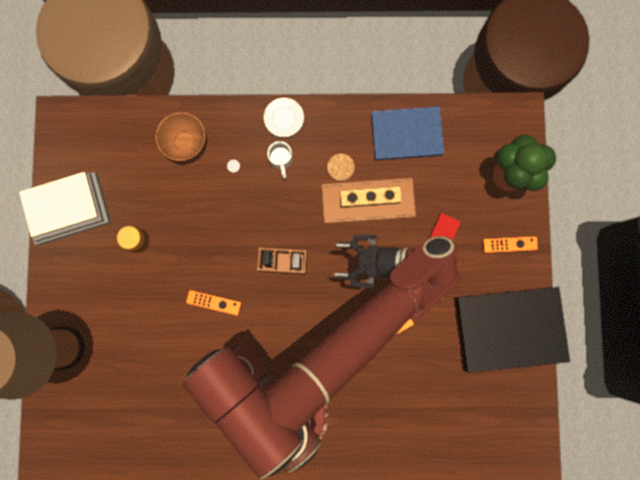

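```bash
python3 -c "
from plant import ticket,state
print(state()['time']); print(ticket.job_done())"
```

```text
46.3
the job is handed in; nothing more can be done
None
```

The job is handed in at 46.3 s of the 210 s allowed. No verdict comes back, so the checks below are my own camera measurements.

- **Beam:** I walked it end over end onto the runner in four stages (stood up, laid upside down, stood on its other end, laid cups up), with one end always at or just above the table. It lies cups up, about 5 mm across and 4 mm along from the runner's centre, in line within about 0.5°.
- **Remotes:** Only two were on the table, the black 150 mm one and the grey one; the 170 mm one was not seen in any view. Both stand upright on the caddy floor, with tops at about 157 and 166 mm. The grey remote was knocked about 4 cm aside during the run, so I measured it again before grasping.
- **Other things:** The coaster, tealight and candle jar measured within a few mm of where they started. The mug I checked only by eye, where it looked unmoved. My final measurement of the card box was spoiled by the arm blocking the top camera. In the scene picture it looks to be in its place.
- **Robot:** The gripper ended about 26 cm above the table, clear of everything.

The scene camera read positions about 3 mm farther out in x than the other two cameras. That is well inside the tolerances.

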